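# Change the wheels of the feed unit and dial in its feed

## Task

Change over the feed unit: take the two worn copper-coloured wheels with red grips off their shafts and lay them in the blue bin, and fit every black wheel with a blue grip that lies on the bench onto a flat-sided shaft of its own, turned so that its flat matches, pushed fully home and left sitting level. Once all that is done, set the dial: first turn the coarse black outer knob until its white line points at the green mark, then turn the fine red inner knob until its white line points exactly at the green mark too, leaving the coarse one where it is. Leave the roll of yellow tape lying where it is.

Things in the scene. Friction and masses are not known exactly. Their poses are not given: they have to be found in the camera images.
- worn_wheel_1: A worn wheel: copper-coloured disc, red grip bar with a white line; same shape, size, weight and origin as the new wheels. Starts fully seated on one of the three shafts, its x axis along the shaft's.
- worn_wheel_2: A worn wheel: copper-coloured disc, red grip bar with a white line; same shape, size, weight and origin as the new wheels. Starts fully seated on one of the three shafts, its x axis along the shaft's.
- new_wheel_1: New wheel: black disc 64 mm across, 28 mm thick; blue grip bar on top 16 mm wide (y), 54 long (x), 28 to 62 mm above the underside; 0.25 kg. Origin at the underside's centre. Below, a D bore 24 mm deep, radius 15.2, flat on the +x side (white line on the bar) 9.2 mm from the axis, mouth chamfered 2 mm. Stands on the bench. Two or three are there, the others None throughout.
- new_wheel_2: New wheel: black disc 64 mm across, 28 mm thick; blue grip bar on top 16 mm wide (y), 54 long (x), 28 to 62 mm above the underside; 0.25 kg. Origin at the underside's centre. Below, a D bore 24 mm deep, radius 15.2, flat on the +x side (white line on the bar) 9.2 mm from the axis, mouth chamfered 2 mm. Stands on the bench. Two or three are there, the others None throughout.
- new_wheel_3: New wheel: black disc 64 mm across, 28 mm thick; blue grip bar on top 16 mm wide (y), 54 long (x), 28 to 62 mm above the underside; 0.25 kg. Origin at the underside's centre. Below, a D bore 24 mm deep, radius 15.2, flat on the +x side (white line on the bar) 9.2 mm from the axis, mouth chamfered 2 mm. Stands on the bench. Two or three are there, the others None throughout.
- shaft_1: Fixed upright D-shaped steel stub on the feed unit: radius 14 mm, flat on its +x side (white mark) 8 mm from the axis, 20 mm tall, top chamfered 2 mm. Origin on its axis at its foot, 24 mm over the bench, where a seated wheel has its origin. A wheel goes on only with its x axis along the shaft's (play about 0.1 rad).
- shaft_2: Fixed upright D-shaped steel stub on the feed unit: radius 14 mm, flat on its +x side (white mark) 8 mm from the axis, 20 mm tall, top chamfered 2 mm. Origin on its axis at its foot, 24 mm over the bench, where a seated wheel has its origin. A wheel goes on only with its x axis along the shaft's (play about 0.1 rad).
- shaft_3: Fixed upright D-shaped steel stub on the feed unit: radius 14 mm, flat on its +x side (white mark) 8 mm from the axis, 20 mm tall, top chamfered 2 mm. Origin on its axis at its foot, 24 mm over the bench, where a seated wheel has its origin. A wheel goes on only with its x axis along the shaft's (play about 0.1 rad).
- feed_unit: Grey flat gearbox, fixed, 112 x 287 x 24 mm; origin under its centre; the three shafts stand on its top face along its y axis, at y = -90, 0 and +90 mm.
- scrap_bin: Blue open bin for the worn wheels, fixed: 122 mm (its x) x 173 mm (its y) x 48 mm high, floor 2 mm thick, inside 90 x 148 mm; origin under its centre.
- dial: White dial housing, fixed, 110 x 110 x 28 mm; origin on the common axis of the two knobs, at bench height. Knobs and mark are on its top.
- coarse (a joint): Angle (rad) of the coarse outer knob, a black cylinder 60 mm across, 29 to 60 mm above the bench. Grows counter-clockwise from above; 0: its white line points along the dial's x axis. Range -3.1 to 3.1; light friction (0.06 N m), stays where it is left; it does not turn the fine knob.
- fine (a joint): Angle of the fine inner knob (rad), a red cylinder 28 mm in diameter that stands out of the coarse knob, from 60 to 96 mm above the bench. Same sign and zero as the coarse knob; range -3.1 to 3.1; friction 0.02 N m; it does not turn the coarse knob.
- coarse_pointer (a point): Outer end of the white line on the coarse knob's top, 28 mm from the axis, 60 mm above the bench.
- fine_pointer (a point): Outer end of the white line on the fine knob's top, 12 mm from the axis, 96 mm above the bench.
- mark: Green mark on the dial housing, flat, 2 mm high. Origin on the knobs' axis on the housing's top; the mark lies along its own +x, 36 to 53 mm from the axis. Fixed; its direction on the dial differs from start to start.
- tape_clear: Roll of yellow tape, 72 mm in diameter, 19 mm high, lying loose near the wheels; a bystander. Origin under its centre.

How it is judged:
By the outcome, as a careful person would: the job done as asked, in the order asked, and still so for the second after the job is handed in, with the robot touching nothing.
Of new_wheel_1, new_wheel_2, new_wheel_3 only 2 to 3 are there at a start; the rules pass over those that are not, and their reading is None.
At some moment in a run one of new_wheel_1, new_wheel_2, new_wheel_3 may be knocked a few centimetres aside while the robot is not near it.
It also fails if it takes over 208 s, if anything falls off the work surface, if the arm or the gripper's body presses on something with over 40 N, if the wrist force passes 120 N, or if a joint passes its speed limit or range.

## Robot

A 7-joint arm with a two-finger parallel gripper is mounted at the origin on a cart in front of the work surface, level with it; the furniture and walls round the work are solid. World frame = base frame: x ahead of the robot, y to its left, z up, the work surface at z = 0. Lengths are in m, angles in rad, forces in N, time in s.
With the tool pointing down it reaches from about 0.4 to 0.85 m from the base axis. Payload 4.5 kg.
Tool frame: the origin (TCP) lies midway between the tips of the shut fingers; the grasp point (between the pads) lies 19 mm behind it; z points along the fingers, y is the line along which they close (so a half turn about z gives the same grasp; the last joint's range is limited). The gripper opens to 88 mm and grips with 3 to 60 N. Pads are 18 mm wide; open, the fingers measure 123 mm over their backs; the gripper's body (75 mm by 187 mm) begins 45 mm behind the grasp point.
Start: joints at [1.167, 0.689, -0.195, 1.565, 0.157, 0.902, -0.215], TCP at [0.265, -0.566, 0.239] pointing down, gripper open.
Joint ranges: [-3.01, 3.01], [-0.46, 2.08], [-1.47, 1.51], [0.13, 2.56], [-1, 4.14], [0.04, 2.09], [-2.66, 2.66]. Speed limits (rad/s): [2.57, 2.57, 3.14, 3.14, 3.14, 3.14, 3.14].

## Interface

Orientations are given as a unit quaternion [x, y, z, w].
In Python, from plant import * gives the robot as it stands.
- The arm moves only by the tool send_rows, never from a script. Its argument "targets" is a list of rows, each a list of 2 entries, a list of its own where there are three numbers: the shift along the tool's x, y, z in units of 0.3 m (1.0 is 0.3 m), then the turn, a rotation vector about the tool's x, y, z in units of pi rad (1.0 is pi rad). A call has 1 to 12 rows; each row is the pose to reach, as a shift and turn from the pose commanded when the call began, along the tool's axes at that moment, turning the shorter way round; what a row does not reach only later rows make up. A row lasts 1/8 s, in which the tool goes at most 62.5 mm and 10.7 degrees, less where a joint would pass 70% of its speed; a pose out of reach is approached as far as the arm can. A call with a number of a shift or a turn outside -1 to 1 is refused whole. A call with a gripper value outside its range is refused whole. "fingers" is the opening, from 0 (shut) to 1 (fully open), set as the call begins (left out, the last holds). The fingers move at their own pace and stop on an object; "newtons" is the grip in N (left out, the last holds). Time passes only in rows, so rows that repeat a pose let the fingers close. It gives the time, the measured TCP pose, the force, the opening and the grip force at its end, in the units of the state.
- get_state(): the state, without advancing time (a new reading comes with each control period).
- snapshot(name): name is "scene" or "top" or "wrist"; returns a dict with "img" (400x640x3 uint8, blue, green, red), "fx", "fy", "cx", "cy" (pixels), "cam_to_world" (4x4, takes a point from camera to world coordinates); the wrist camera has in their place "T_tool_cam" (4x4, takes a point from camera to tool coordinates, whose origin is the TCP and whose axes are the flange's). Camera axes: x right, y down, z forward; pixel columns grow to the right and rows downward; lengths in m; the calibration is good to about 2 mm. The wrist camera is an equidistant fisheye: a pixel r from the principal point sees the ray r / f radians off the axis. A picture is of the moment at which its call begins: read the wrist's pose just before it. There is no depth.
- finish_job(): hands the job in; it is judged then, once.
The state is a dict: "clock": time; "q": joint angles; "qd": joint speeds; "joint_torque": joint torques, N m; "tool_pos": TCP position; "eef_rot": TCP orientation; "contact_force": force on the tool from outside, world axes, zero at the start; "moment": the same for the moment, N m; "opening": opening from 0.0 (shut) to 1.0 (fully open); "finger_force": force on a finger pad.
Only numpy, scipy, OpenCV 4.12 (cv2) and the standard library are available. Lean on these libraries where they do the work, as an engineer would, in place of code of your own. Each camera call takes 0.05 s, during which the arm holds its last target. There are 200 camera calls.

## Working session

There is one attempt and no reset: what is moved stays moved. The work goes in short steps, Python scripts to look and compute and a tool call to move; the robot and the scene stay as the last step left them, time stands still between calls to the robot, and variables do not carry over. Pictures are saved under pics/ and viewed, at most 14 in all, crops included, and the job is handed in when it is done.

Besides the shell and the picture viewer there is one more tool, called by a JSON object that holds its "api" and its "payload". send_rows: Moves the arm, as the interface text tells. Its arguments: {"type":"object","properties":{"targets":{"type":"array"},"fingers":{"type":"number"},"newtons":{"type":"number"}},"required":["targets"]}

```bash
ls; mkdir -p pics
python3 - <<'E'
from plant import *
import cv2, numpy as np
print(get_state())
for n in ("scene","top"):
    s=snapshot(n); cv2.imwrite(f"pics/{n}0.png",s["img"]); np.save(f"{n}0.npy",s,allow_pickle=True)
    print(n,s["fx"],s["fy"],s["cx"],s["cy"],np.round(s["cam_to_world"],4).tolist())
w=snapshot("wrist"); print({k:v for k,v in w.items() if k!="img"}); cv2.imwrite("pics/wrist0.png",w["img"])
E
```

```text
pics
{'clock': 0.0, 'q': array([ 1.16678597,  0.68998285, -0.19450146,  1.56635201,  0.15731865,
        0.90252227, -0.21510191]), 'qd': array([-0.00095076,  0.00045734, -0.00169555, -0.0013277 , -0.00133773,
       -0.00055035,  0.00055124]), 'joint_torque': array([ 5.31802834e-04, -5.27563477e+01, -1.26696937e+00, -1.53428847e+01,
       -5.27835789e-02,  6.54828065e-03,  2.09297364e-04]), 'tool_pos': array([ 0.26464235, -0.56549392,  0.23790832]), 'eef_rot': array([ 9.76126087e-01,  2.17202639e-01, -2.81591345e-04, -8.92308696e-04]), 'contact_force': array([ 0.19859876, -0.14059944, -0.33253065]), 'moment': array([-0.01366629,  0.03078167,  0.00242652]), 'finger_force': 0.0, 'opening': 0.9963466595492749}
scene 371.668500081716 371.668500081716 320.41837705163505 189.35836853558277 [[-0.8639, -0.3447, 0.3673, 0.2155], [-0.5036, 0.594, -0.6273, 0.2694], [-0.002, -0.7269, -0.6868, 0.6879], [0.0, 0.0, 0.0, 1.0]]
top 432.3959039048622 432.3959039048622 321.7090421728751 197.02262601889723 [[0.1309, -0.9673, 0.2171, 0.3468], [-0.9914, -0.1284, 0.0255, -0.2688], [0.0032, -0.2186, -0.9758, 0.9751], [0.0, 0.0, 0.0, 1.0]]
{'fx': 309.70691628693146, 'fy': 309.70691628693146, 'cx': 324.6269699330933, 'cy': 204.17549439396336, 'T_tool_cam': array([[ 1.09369943e-03, -9.51261163e-01, -3.08384505e-01,
         7.88166898e-02],
       [ 9.99999397e-01,  1.00926978e-03,  4.33289062e-04,
        -1.43776046e-03],
       [-1.00927898e-04, -3.08384793e-01,  9.51261693e-01,
        -1.46688827e-01],
       [ 0.00000000e+00,  0.00000000e+00,  0.00000000e+00,
         1.00000000e+00]])}
```

View pics/top0.png

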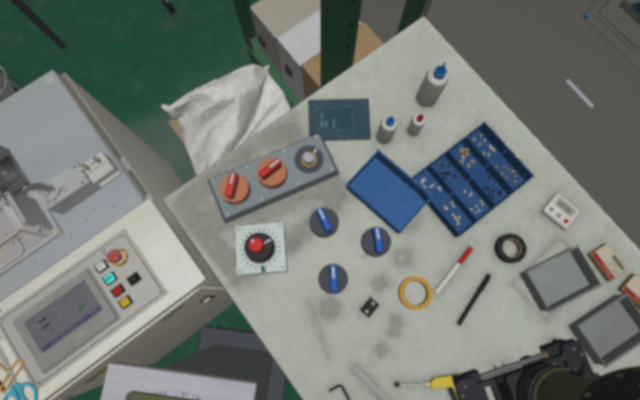

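View pics/scene0.png

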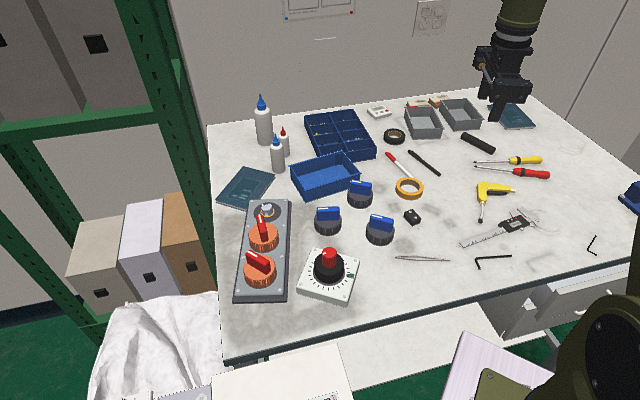

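Top view: unit with worn wheels at (235,187) and (272,171), bare shaft at (308,158), dial at (260,247), blue bin at (389,191). New wheels are at (323,221), (376,241) and (333,279), and the tape at (415,292). The scene view agrees.

```bash
cat > h.py <<'E'
from plant import *
import cv2, numpy as np
from scipy.spatial.transform import Rotation as R
def grab(name):
    st=get_state(); s=snapshot(name); s["name"]=name
    if name=="wrist":
        T=np.eye(4); T[:3,:3]=R.from_quat(st["eef_rot"]).as_matrix(); T[:3,3]=st["tool_pos"]
        s["cam_to_world"]=T@s["T_tool_cam"]
    return s
def rays(s,px):
    p=(np.atleast_2d(np.asarray(px,float))-[s["cx"],s["cy"]])/s["fx"]
    if s["name"]=="wrist":
        r=np.linalg.norm(p,axis=1,keepdims=True); d=np.hstack([p*np.sinc(r/np.pi),np.cos(r)])
    else: d=np.hstack([p,np.ones((len(p),1))])
    return d@s["cam_to_world"][:3,:3].T
def onplane(s,px,z):
    d=rays(s,px); o=s["cam_to_world"][:3,3]
    return o+d*((z-o[2])/d[:,2])[:,None]
def proj(s,P):
    P=np.atleast_2d(P); M=s["cam_to_world"]; c=(P-M[:3,3])@M[:3,:3]
    if s["name"]=="wrist":
        h=np.linalg.norm(c[:,:2],axis=1,keepdims=True); p=c[:,:2]/h*np.arctan2(h,c[:,2:])
    else: p=c[:,:2]/c[:,2:]
    return p*s["fx"]+[s["cx"],s["cy"]]
def ortho(s,c,z,half=0.06,n=240):
    """Picture rectified onto the plane z: rows along -x world, columns along -y."""
    g=np.linspace(half,-half,n); X,Y=np.meshgrid(c[0]+g,c[1]+g,indexing="ij")
    p=proj(s,np.stack([X,Y,np.full_like(X,z)],-1).reshape(-1,3)).reshape(n,n,2).astype(np.float32)
    return cv2.remap(s["img"],p[...,0],p[...,1],cv2.INTER_LINEAR)
def mask(img,col):
    h=cv2.cvtColor(img,cv2.COLOR_BGR2HSV); H,S,V=[h[...,i].astype(int) for i in range(3)]
    return {"blue":(H>105)&(H<128)&(S>150)&(V>70),"red":((H<5)|(H>172))&(S>150)&(V>70),
     "green":(H>45)&(H<85)&(S>90),"white":(S<70)&(V>150),"yellow":(H>15)&(H<32)&(S>120)}[col].astype(np.uint8)
def blobs(m,amin=30):
    n,l,st,c=cv2.connectedComponentsWithStats(m)
    return [(l==i,st[i],c[i]) for i in range(1,n) if st[i][4]>=amin]
E
python3 - <<'E'
from h import *
t=grab("top")
for col,z in (("blue",.055),("red",.075),("yellow",.019)):
    for m,st,c in blobs(mask(t["img"],col),40):
        w=onplane(t,c,z)[0]
        if .2<w[0]<.95 : print(col,st.tolist(),np.round(c,1),np.round(w,3))
# bare shaft, dial, wheel approx
for n,p,z in (("shaft",(308,158),.044),("dial",(260,247),.06),("w1",(235,187),.052),("w2",(272,171),.052)): print(n,onplane(t,p,z).round(3))
a=[cv2.resize(t["img"][130:310,200:440],None,fx=3.3,fy=3.3,interpolation=cv2.INTER_CUBIC)]
cv2.imwrite("pics/topcrop.png",a[0])
E
```

```text
blue [467, 135, 21, 19, 89] [477.9 145.6] [ 0.715 -0.577  0.055]
blue [449, 142, 16, 20, 107] [456.1 150.9] [ 0.696 -0.529  0.055]
blue [461, 150, 51, 40, 739] [485.9 169.5] [ 0.661 -0.597  0.055]
blue [348, 157, 78, 73, 2345] [386.4 190.8] [ 0.584 -0.383  0.055]
blue [431, 156, 19, 15, 70] [442.8 164.2] [ 0.661 -0.501  0.055]
blue [444, 165, 36, 41, 393] [458.7 184. ] [ 0.62  -0.539  0.055]
blue [425, 189, 38, 45, 386] [442.2 205.2] [ 0.568 -0.507  0.055]
blue [317, 212, 15, 20, 99] [325.3 223.7] [ 0.494 -0.26   0.055]
blue [373, 229, 10, 23, 113] [377.5 243.3] [ 0.467 -0.376  0.055]
blue [330, 270, 8, 21, 89] [333.  283.1] [ 0.372 -0.292  0.055]
red [259, 163, 22, 16, 139] [267.9 170.5] [ 0.59  -0.122  0.075]
red [226, 178, 10, 18, 84] [229.8 188.8] [ 0.539 -0.048  0.075]
red [249, 238, 15, 15, 153] [256.4 245.2] [ 0.427 -0.124  0.075]
red [459, 248, 12, 15, 61] [464.8 255.1] [ 0.464 -0.555  0.075]
red [113, 286, 10, 10, 64] [117.3 290.2] [0.3   0.141 0.075]
yellow [399, 277, 33, 32, 333] [415.2 292.9] [ 0.376 -0.472  0.019]
yellow [119, 297, 12, 11, 77] [124.7 301.9] [0.275 0.145 0.019]
yellow [430, 375, 26, 14, 256] [442.9 381.7] [ 0.204 -0.544  0.019]
shaft [[ 0.639 -0.202  0.044]]
dial [[ 0.426 -0.13   0.06 ]]
w1 [[ 0.55  -0.053  0.052]]
w2 [[ 0.596 -0.128  0.052]]
```

View pics/topcrop.png

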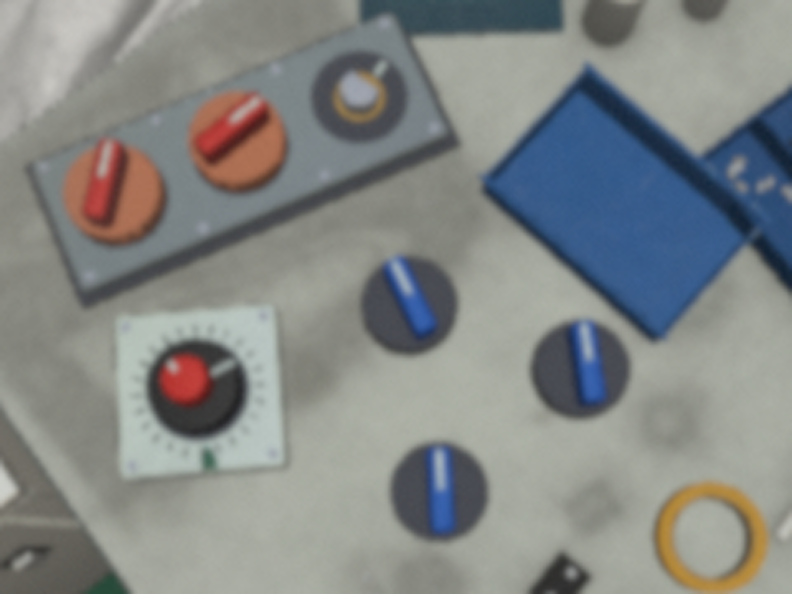

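```bash
cat >> h.py <<'E'
def go(x,y,z,yaw,frm=None):
    """numbers of the move to this TCP pose from the measured one, or from a planned one frm=(x,y,z,yaw)"""
    rot=lambda a:R.from_euler("z",a)*R.from_euler("x",np.pi)
    if frm is None:
        st=get_state(); p,r=st["tool_pos"],R.from_quat(st["eef_rot"])
    else: p,r=np.array(frm[:3]),rot(frm[3])
    d=r.inv().apply(np.array([x,y,z])-p); v=(r.inv()*rot(yaw)).as_rotvec()
    print("shift",np.round(d/.3,4).tolist(),"turn",np.round(v/np.pi,4).tolist(),"rows>=",int(np.ceil(max(np.linalg.norm(d)/.0625,np.degrees(np.linalg.norm(v))/10.7))))
def now():
    st=get_state(); r=R.from_quat(st["eef_rot"]).as_matrix()
    print("t",round(st["clock"],2),"p",st["tool_pos"].round(4),"yaw",round(float(np.arctan2(r[1,0],r[0,0])),4),"tilt",np.round(r[:2,2],4),"q",st["q"].round(2),"F",st["contact_force"].round(1),"M",st["moment"].round(2),"open",round(st["opening"],3),"ff",round(st["finger_force"],1))
E
python3 -c "
from h import *
now(); go(.58,-.13,.24,0.)"
```

```text
t 0.2 p [ 0.2648 -0.5657  0.2382] yaw 0.4379 tilt [-0.0005  0.001 ] q [ 1.17  0.69 -0.19  1.57  0.16  0.9  -0.22] F [ 0.7  0.9 -0.3] M [ 0.03 -0.03 -0.04] open 1.003 ff 0.0
shift [1.5674, -0.8699, -0.0051] turn [-0.0003, 0.0001, 0.1394] rows>= 9
```

{"api": "send_rows", "payload": {"targets": [[[0.8, -0.44, 0], [0, 0, 0.14]], [[0.8, -0.44, 0], [0, 0, 0.14]], [[0.8, -0.44, 0], [0, 0, 0.14]], [[0.8, -0.44, 0], [0, 0, 0.14]], [[0.8, -0.44, 0], [0, 0, 0.14]], [[0.8, -0.44, 0], [0, 0, 0.14]]], "fingers": 0.4, "newtons": 30}}

```text
clock: 0.95
tool_pos: [0.4278, -0.3427, 0.2387]
eef_rot: [1.0, 0.001, 0.0, -0.0]
contact_force: [-0.0, 0.6, 0.6]
opening: 0.397
finger_force: 0.0
```

```bash
python3 -c "
from h import *
now(); go(.58,-.13,.24,0.)"
```

```text
t 0.95 p [ 0.4278 -0.3427  0.2387] yaw 0.0028 tilt [0.0005 0.0009] q [ 0.62  0.58 -0.04  1.8   0.03  0.75 -1.01] F [-0.   0.6  0.6] M [ 0.02  0.13 -0.03] open 0.397 ff 0.0
shift [0.5092, -0.7076, -0.0036] turn [-0.0003, -0.0001, 0.0009] rows>= 5
```

{"api": "send_rows", "payload": {"targets": [[[0.51, -0.71, 0], [0, 0, 0]], [[0.51, -0.71, 0], [0, 0, 0]], [[0.51, -0.71, 0], [0, 0, 0]], [[0.51, -0.71, 0], [0, 0, 0]], [[0.51, -0.71, 0], [0, 0, 0]], [[0.51, -0.71, 0], [0, 0, 0]], [[0.51, -0.71, 0], [0, 0, 0]]]}}

```text
clock: 1.82
tool_pos: [0.5783, -0.1357, 0.2387]
eef_rot: [1.0, -0.003, -0.001, 0.001]
contact_force: [-0.8, 0.2, 0.9]
opening: 0.4
finger_force: 0.0
```

```bash
python3 -c "
from h import *
now(); w=grab('wrist'); t=grab('top'); np.save('w1.npy',w,allow_pickle=True); np.save('t1.npy',t,allow_pickle=True)
cv2.imwrite('pics/w1.png',w['img'])"
```

```text
t 1.82 p [ 0.5783 -0.1357  0.2387] yaw -0.0068 tilt [-0.0013 -0.0021] q [ 0.15  0.64 -0.    1.67  0.01  0.83 -1.43] F [-0.8  0.2  0.9] M [ 0.02  0.05 -0.02] open 0.4 ff 0.0
```

View pics/w1.png

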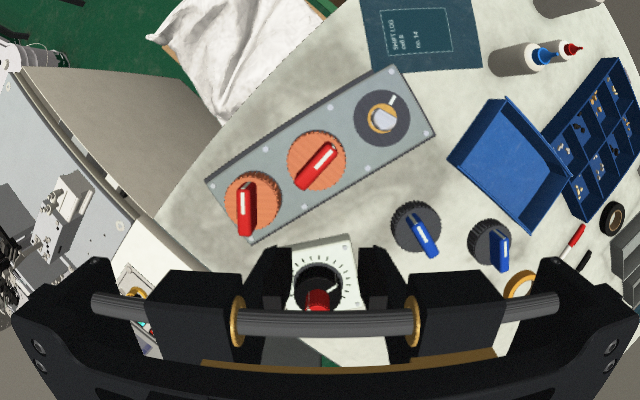

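```bash
python3 -c "
from h import *
w=np.load('w1.npy',allow_pickle=True).item()
ims=[]
for px,z in (((245,200),.086),((317,163),.086),((381,118),.044),((322,292),.06),((420,230),.062),((492,243),.062)):
    c=onplane(w,px,z)[0]; print(px,c.round(4)); ims.append(ortho(w,c,z,.05,250))
cv2.imwrite('pics/m1.png',np.vstack([np.hstack(ims[:3]),np.hstack(ims[3:])]))"
```

```text
(245, 200) [ 0.5645 -0.0531  0.086 ]
(317, 163) [ 0.6019 -0.1281  0.086 ]
(381, 118) [ 0.645 -0.198  0.044]
(322, 292) [ 0.4351 -0.1314  0.06  ]
(420, 230) [ 0.5191 -0.2468  0.062 ]
(492, 243) [ 0.4976 -0.3505  0.062 ]
```

View pics/m1.png

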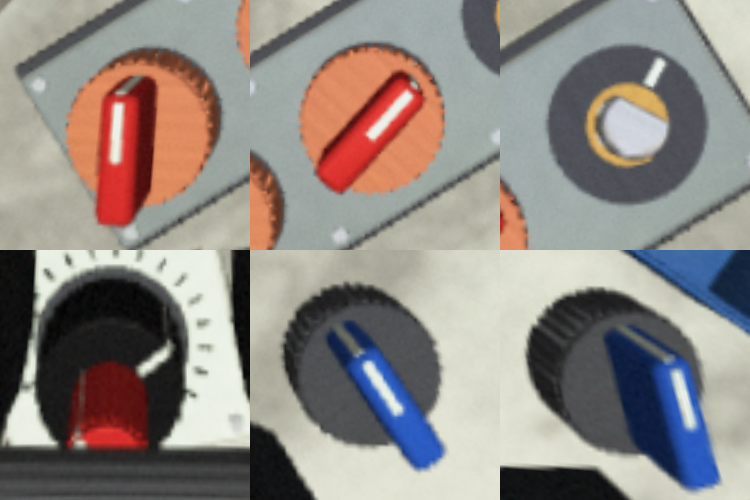

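```bash
cat >> h.py <<'E'
def bar(s,c,z,col,v=170,half=.05,n=500,verbose=True):
    """centre and yaw of a grip bar's top face near c (yaw towards its white line)"""
    o=ortho(s,c,z,half,n); h=cv2.cvtColor(o,cv2.COLOR_BGR2HSV); H,S,V=[h[...,i].astype(int) for i in range(3)]
    hue=((H<6)|(H>172)) if col=="red" else (H>105)&(H<128)
    top=hue&(S>120)&(V>v); wh=(S<70)&(V>180)
    b=sorted(blobs(cv2.morphologyEx(top.astype(np.uint8),cv2.MORPH_OPEN,np.ones((7,7))),300),key=lambda q:q[1][4])[-1][0]
    ctr=cv2.findContours(b.astype(np.uint8),cv2.RETR_EXTERNAL,cv2.CHAIN_APPROX_NONE)[0][0]
    r=cv2.minAreaRect(ctr); box=cv2.boxPoints(r)
    inside=cv2.fillPoly(np.zeros((n,n),np.uint8),[box.astype(np.int32)],1)>0
    yx=np.argwhere(wh&inside); k=2*half/(n-1)
    C=np.array([c[0]+half-r[0][1]*k,c[1]+half-r[0][0]*k])
    e=[box[1]-box[0],box[2]-box[1]]; e=max(e,key=np.linalg.norm); d=-np.array([e[1],e[0]])/np.linalg.norm(e)
    if len(yx):
        W=np.array([c[0]+half-yx[:,0].mean()*k,c[1]+half-yx[:,1].mean()*k])
        if (W-C)@d<0: d=-d
    yaw=np.arctan2(d[1],d[0])
    if verbose: print(col,"C",C.round(4),"yaw",round(float(yaw),3),"size mm",np.round(np.array(sorted(r[1]))*k*1e3,1),"white",len(yx),"v",v)
    return C,yaw
E
python3 -c "
from h import *
w=np.load('w1.npy',allow_pickle=True).item()
L=[(( 0.5645,-0.0531),.086,'red'),((.6019,-.1281),.086,'red'),((.5191,-.2468),.062,'blue'),((.4976,-.3505),.062,'blue')]
for c,z,k in L:
  for v in (150,170,190): bar(w,c,z,k,v)
L
# shaft3
c=np.array([.645,-.198]); half=.05;n=500;k=2*half/(n-1)
o=ortho(w,c,.024,half,n); h=cv2.cvtColor(o,cv2.COLOR_BGR2HSV); S,V=h[...,1].astype(int),h[...,2].astype(int)
dark=((V<105)).astype(np.uint8)
for m,st,cc in blobs(cv2.morphologyEx(dark,cv2.MORPH_OPEN,np.ones((5,5))),3000):
    ct=max(cv2.findContours(m.astype(np.uint8),cv2.RETR_EXTERNAL,cv2.CHAIN_APPROX_NONE)[0],key=len); e=cv2.fitEllipse(ct); print('dark',c+half-np.array(e[0])[::-1]*k,np.array(e[1])*k*1e3)
for m,st,cc in blobs(((S<60)&(V>170)).astype(np.uint8),60):
    print('white',st.tolist(),(c+half-cc[::-1]*k).round(4))
"
```

```text
red C [ 0.5503 -0.0497] yaw -0.057 size mm [14.7 52.6] white 2213 v 150
red C [ 0.5504 -0.0495] yaw -0.061 size mm [14.3 52.2] white 2213 v 170
red C [ 0.5504 -0.0492] yaw -0.056 size mm [13.1 50.2] white 2213 v 190
red C [ 0.5973 -0.1264] yaw -0.747 size mm [15.4 52.8] white 2346 v 150
red C [ 0.5973 -0.1265] yaw -0.747 size mm [14.8 51.8] white 2331 v 170
red C [ 0.5979 -0.1263] yaw -0.744 size mm [12.2 50.7] white 2331 v 190
blue C [ 0.5055 -0.2559] yaw 0.579 size mm [14.1 52.2] white 2602 v 150
blue C [ 0.5052 -0.2567] yaw 0.588 size mm [12.4 50.7] white 2565 v 170
blue C [ 0.5048 -0.2566] yaw 0.571 size mm [ 8.4 46.7] white 2505 v 190
blue C [ 0.4779 -0.3757] yaw 0.261 size mm [13.2 52.1] white 2569 v 150
blue C [ 0.4772 -0.3766] yaw 0.265 size mm [11.7 50.4] white 2569 v 170
blue C [ 0.4656 -0.38  ] yaw 0.261 size mm [ 7.5 23.6] white 67 v 190
dark [ 0.68360742 -0.16623118] [ 5.88636073 60.35258995]
dark [ 0.6444361  -0.20262621] [61.75006874 63.15618297]
white [0, 0, 93, 89, 2641] [ 0.6881 -0.1557]
white [294, 1, 20, 17, 154] [ 0.6928 -0.2087]
white [366, 0, 8, 13, 70] [ 0.6937 -0.2221]
white [403, 0, 97, 153, 7588] [ 0.6847 -0.2416]
white [4, 13, 13, 9, 65] [ 0.6917 -0.1501]
white [347, 17, 18, 15, 137] [ 0.69   -0.2195]
white [224, 33, 69, 46, 1605] [ 0.6831 -0.1991]
white [387, 42, 11, 20, 123] [ 0.6851 -0.2266]
white [285, 48, 20, 24, 213] [ 0.6832 -0.2069]
white [310, 48, 5, 16, 60] [ 0.6838 -0.2105]
white [131, 51, 43, 30, 245] [ 0.6818 -0.1789]
white [217, 77, 13, 8, 73] [ 0.6788 -0.1927]
white [134, 88, 13, 14, 101] [ 0.6762 -0.1758]
white [0, 91, 261, 409, 40814] [ 0.6272 -0.1676]
white [310, 112, 44, 60, 1284] [ 0.6666 -0.2145]
white [225, 195, 134, 124, 11312] [ 0.6426 -0.2057]
white [265, 421, 86, 79, 1986] [ 0.6008 -0.2089]
white [380, 424, 120, 76, 4807] [ 0.6002 -0.2398]
```

```bash
python3 -c "
from h import *
now(); go(.5503,-.0496,.12,-.06);go(.5503,-.0496,.057,-.06)
t=grab('top')
# bin: rim corners from blue mask, at z=.048
m,st,c=[b for b in blobs(mask(t['img'],'blue'),1000)][0]
b=[b for b in blobs(mask(t['img'],'blue'),1000) if abs(b[2][0]-386)<15][0]
ct=max(cv2.findContours(b[0].astype(np.uint8),cv2.RETR_EXTERNAL,cv2.CHAIN_APPROX_NONE)[0],key=len)
P=onplane(t,ct[:,0,:],.048)[:,:2].astype(np.float32)*1000
print('bin',cv2.minAreaRect(P))
w=np.load('w1.npy',allow_pickle=True).item()
for m,st,c in blobs(mask(w['img'],'blue'),1500):
  ct=max(cv2.findContours(m.astype(np.uint8),cv2.RETR_EXTERNAL,cv2.CHAIN_APPROX_NONE)[0],key=len)
  print(c,cv2.minAreaRect(onplane(w,ct[:,0,:],.048)[:,:2].astype(np.float32)*1000))
"
```

```text
t 1.93 p [ 0.5786 -0.135   0.2388] yaw -0.0061 tilt [-0.0008 -0.0014] q [ 0.15  0.64 -0.    1.67  0.01  0.83 -1.43] F [ 0.2 -0.1 -0.6] M [ 0.08  0.01 -0.02] open 0.399 ff 0.0
shift [-0.0959, -0.2845, 0.3957] turn [0.0005, 0.0002, 0.0172] rows>= 3
shift [-0.0957, -0.2848, 0.6057] turn [0.0005, 0.0002, 0.0172] rows>= 4
bin ((586.92578125, -388.2603759765625), (148.98785400390625, 108.17676544189453), 55.17803955078125)
[528.34957342 159.55444544] ((611.5916137695312, -481.7203369140625), (230.82229614257812, 367.55474853515625), 22.980533599853516)
```

{"api": "send_rows", "payload": {"targets": [[[-0.096, -0.285, 0.35], [0, 0, 0.017]], [[-0.096, -0.285, 0.35], [0, 0, 0.017]], [[-0.096, -0.285, 0.35], [0, 0, 0.017]], [[-0.096, -0.285, 0.42], [0, 0, 0.017]], [[-0.096, -0.285, 0.5], [0, 0, 0.017]], [[-0.096, -0.285, 0.56], [0, 0, 0.017]], [[-0.096, -0.285, 0.6], [0, 0, 0.017]], [[-0.096, -0.285, 0.605], [0, 0, 0.017]], [[-0.096, -0.285, 0.605], [0, 0, 0.017]]]}}

```text
clock: 3.1
tool_pos: [0.5516, -0.0467, 0.0576]
eef_rot: [1.0, -0.028, 0.0, 0.0]
contact_force: [0.1, 0.3, -0.5]
opening: 0.402
finger_force: 0.0
```

```bash
python3 -c "
from h import *
now()"
```

```text
t 3.1 p [ 0.5516 -0.0467  0.0576] yaw -0.0556 tilt [ 0.0009 -0.0002] q [-0.    0.88  0.01  1.91 -0.01  0.35 -1.61] F [ 0.1  0.3 -0.5] M [ 0.12 -0.02 -0.07] open 0.402 ff 0.0
```

{"api": "send_rows", "payload": {"targets": [[[0, 0, 0], [0, 0, 0]], [[0, 0, 0], [0, 0, 0]], [[0, 0, 0], [0, 0, 0]], [[0, 0, 0], [0, 0, 0]], [[0, 0, 0], [0, 0, 0]]], "fingers": 0, "newtons": 35}}

```text
clock: 3.72
tool_pos: [0.5515, -0.0492, 0.0579]
eef_rot: [1.0, -0.029, 0.001, 0.002]
contact_force: [-0.0, -6.0, 3.0]
opening: 0.179
finger_force: 35.0
```

```bash
python3 -c "
from h import *
now()"
```

```text
t 3.73 p [ 0.5515 -0.0492  0.0579] yaw -0.0577 tilt [ 0.0011 -0.0031] q [-0.    0.88  0.01  1.92 -0.01  0.35 -1.61] F [-0. -6.  3.] M [-1.07  0.09 -0.02] open 0.179 ff 35.0
```

{"api": "send_rows", "payload": {"targets": [[[0, 0, -0.03], [0, 0, 0]], [[0, 0, -0.06], [0, 0, 0]], [[0, 0, -0.1], [0, 0, 0]], [[0, 0, -0.15], [0, 0, 0]], [[0, 0, -0.25], [0, 0, 0]], [[0, 0, -0.4], [0, 0, 0]], [[0, 0, -0.45], [0, 0, 0]], [[0, 0, -0.45], [0, 0, 0]]]}}

```text
clock: 4.72
tool_pos: [0.5515, -0.0462, 0.193]
eef_rot: [1.0, -0.028, 0.001, -0.0]
contact_force: [-0.0, -0.5, -2.7]
opening: 0.178
finger_force: 35.0
```

```bash
python3 -c "
from h import *
now(); w=np.load('w1.npy',allow_pickle=True).item()
print('bottle base',onplane(w,[(497,62),(510,75),(560,58)],0.).round(3)); print('bin c',onplane(w,[(505,98),(447,160),(530,233)],.048).round(4))
print('bottle tip z.1',onplane(w,[(548,55),(580,48)],.1).round(3))
t=np.load('t1.npy',allow_pickle=True).item(); print('top base',onplane(t,[(386,140),(414,133)],0).round(3),'tip',onplane(t,[(390,120)],.08).round(3),onplane(t,[(390,120)],.11).round(3))
go(.57,-.33,.195,-.3)"
```

```text
t 4.72 p [ 0.5515 -0.0462  0.193 ] yaw -0.055 tilt [0.0019 0.0002] q [-0.01  0.65  0.02  1.84 -0.02  0.65 -1.61] F [-0.  -0.5 -2.7] M [-0.    0.    0.05] open 0.178 ff 35.0
bottle base [[ 0.732 -0.37   0.   ]
 [ 0.717 -0.392  0.   ]
 [ 0.76  -0.491  0.   ]]
bin c [[ 0.6798 -0.3529  0.048 ]
 [ 0.6001 -0.2779  0.048 ]
 [ 0.5025 -0.4242  0.048 ]]
bottle tip z.1 [[ 0.733 -0.379  0.1  ]
 [ 0.754 -0.435  0.1  ]]
top base [[ 0.722 -0.377  0.   ]
 [ 0.748 -0.442  0.   ]] tip [[ 0.739 -0.372  0.08 ]] [[ 0.726 -0.369  0.11 ]]
shift [0.1135, 0.941, -0.0067] turn [-0.0002, -0.0006, 0.078] rows>= 5
```

```bash
python3 -c "
from h import *
go(.61,-.358,.193,-.59);go(.61,-.358,.04,-.59)"
```

```text
shift [0.2518, 1.0269, 0.0002] turn [-0.0002, -0.0006, 0.1703] rows>= 6
shift [0.2508, 1.027, 0.5102] turn [-0.0002, -0.0006, 0.1703] rows>= 6
```

{"api": "send_rows", "payload": {"targets": [[[0.125, 0.5, 0], [0, 0, 0.17]], [[0.125, 0.5, 0], [0, 0, 0.17]], [[0.125, 0.5, 0], [0, 0, 0.17]], [[0.252, 0.99, 0], [0, 0, 0.17]], [[0.252, 0.99, 0], [0, 0, 0.17]], [[0.252, 0.99, 0], [0, 0, 0.17]], [[0.252, 0.99, 0.2], [0, 0, 0.17]]]}}

```text
clock: 5.6
tool_pos: [0.6122, -0.3535, 0.1339]
eef_rot: [0.956, -0.293, 0.005, 0.002]
contact_force: [0.3, 0.1, -3.9]
opening: 0.178
finger_force: 35.0
```

```bash
python3 -c "
from h import *
now();go(.61,-.358,.04,-.59)
w=grab('wrist'); cv2.imwrite('pics/w2.png',w['img'])"
```

```text
t 5.6 p [ 0.6122 -0.3535  0.1339] yaw -0.594 tilt [ 0.0079 -0.0076] q [ 0.39  0.92  0.13  1.4  -0.14  0.82 -1.6 ] F [ 0.3  0.1 -3.9] M [ 0.06 -0.03 -0.02] open 0.178 ff 35.0
shift [-0.0012, 0.0159, 0.313] turn [0.0006, -0.0034, -0.0013] rows>= 2
```

View pics/w2.png

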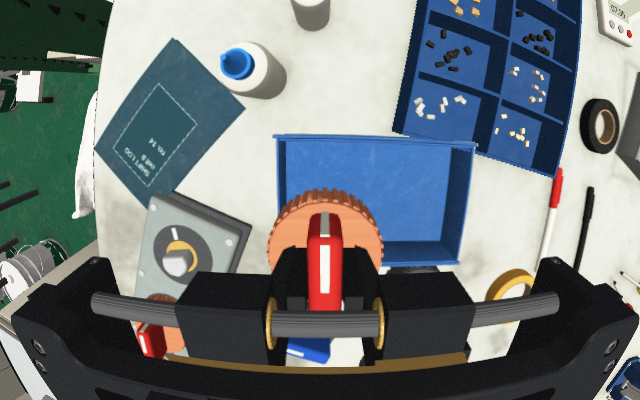

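Held worn wheel over the bin's left half; the bin's far rim corners are at about (275,135) and (475,143).

```bash
python3 -c "
from h import *
w=grab('wrist'); P=onplane(w,[(275,136),(475,143)],.048)[:,:2]; print(P.round(4)); v=(P[0]-P[1]);L=np.linalg.norm(v); v/=L; u=np.array([v[1],-v[0]]); c=P.mean(0)-.061*u; print(L,c.round(4),v,'W1',(c+.036*v).round(4),'W2',(c-.037*v).round(4)); now()
W=c+.036*v; go(W[0],W[1],.04,np.arctan2(u[1],u[0]))"
```

```text
[[ 0.6721 -0.3493]
 [ 0.5867 -0.4736]]
0.1508313002556865 [ 0.5791 -0.3769] [0.56619866 0.82426882] W1 [ 0.5995 -0.3473] W2 [ 0.5582 -0.4074]
t 5.7 p [ 0.6041 -0.3438  0.123 ] yaw -0.5902 tilt [-0.0159  0.0094] q [ 0.39  0.93  0.12  1.41 -0.14  0.83 -1.6 ] F [-1.2  1.9 -3. ] M [ 0.3   0.15 -0.01] open 0.175 ff 35.0
shift [-0.0012, 0.0179, 0.2767] turn [0.0004, 0.0059, 0.0037] rows>= 2
```

{"api": "send_rows", "payload": {"targets": [[[0, 0, 0], [0, 0, 0]], [[0, 0, 0], [0, 0, 0]], [[0, 0, 0], [0, 0, 0]]]}}

```text
clock: 6.08
tool_pos: [0.6113, -0.3475, 0.1343]
eef_rot: [0.957, -0.29, 0.002, 0.0]
contact_force: [-1.2, 0.2, -1.7]
opening: 0.179
finger_force: 35.0
```

```bash
python3 -c "
from h import *
now(); w=grab('wrist'); now()
b=max([b for b in blobs(mask(w['img'][:265,200:490],'blue'),1000)],key=lambda b:b[1][4]); 
m=b[0]; print(b[1]); 
cv2.imwrite('pics/w3.png',cv2.resize(w['img'][100:300,240:500],None,fx=3,fy=3))
ct=max(cv2.findContours(m.astype(np.uint8),cv2.RETR_EXTERNAL,cv2.CHAIN_APPROX_NONE)[0],key=len)
P=onplane(w,ct[:,0,:]+[200,0],.048)[:,:2]; u=np.array([np.cos(-.59),np.sin(-.59)]); v=np.array([-u[1],u[0]])
print('u max',np.percentile(P@u,[97,99,100]),'v',np.percentile(P@v,[0,1,3,97,99,100]),'tcp',get_state()['tool_pos'][:2]@u,get_state()['tool_pos'][:2]@v)
"
```

```text
t 6.08 p [ 0.6113 -0.3475  0.1343] yaw -0.5889 tilt [ 0.0029 -0.0016] q [ 0.39  0.92  0.13  1.4  -0.14  0.83 -1.6 ] F [-1.2  0.2 -1.7] M [ 0.06  0.   -0.01] open 0.179 ff 35.0
t 6.12 p [ 0.6111 -0.3475  0.134 ] yaw -0.5892 tilt [ 0.0024 -0.0013] q [ 0.39  0.92  0.13  1.4  -0.14  0.83 -1.6 ] F [ 0.8 -1.2 -2.1] M [ 0.1  -0.    0.03] open 0.18 ff 35.0
[   80     0   210   262 24289]
u max [0.87456171 0.87833745 0.88124197] v [-0.08596212 -0.08375167 -0.08226904  0.08269923  0.08298858  0.08463573] tcp 0.7010915486764722 0.05126261841961983
```

View pics/w3.png

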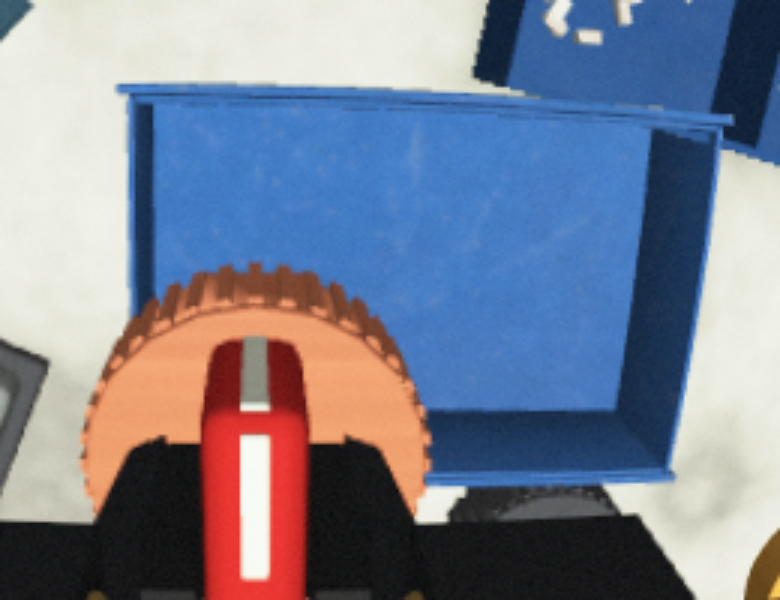

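Bin rim corners in full-image pixels: (279,129), (484,140), (465,259); floor corner at (445,237).

```bash
python3 -c "
from h import *
w=grab('wrist'); P=onplane(w,[(279.3,129),(484.3,140),(465,259.3)],.048)[:,:2]; F=onplane(w,[(445,236.7),(457,141.5)],.002)[:,:2]
print(P.round(4),np.linalg.norm(P[0]-P[1]),np.linalg.norm(P[1]-P[2]),'floor',F.round(4),np.linalg.norm(F[0]-F[1])); c=(P[0]+P[2])/2; v=P[0]-P[1]; v/=np.linalg.norm(v);u=np.array([v[1],-v[0]]); print(c.round(4),'W1',(c+.036*v).round(4),'W2',(c-.037*v).round(4),np.arctan2(u[1],u[0])); print('floor rel c', (F-c)@v,(F-c)@u)
now(); W=c+.036*v; go(W[0],W[1],.04,-.59)"
```

```text
[[ 0.6816 -0.3541]
 [ 0.5867 -0.4894]
 [ 0.498  -0.4271]] 0.16528356359503368 0.10840402831576278 floor [[ 0.5023 -0.4256]
 [ 0.5832 -0.4816]] 0.09837552857918988
[ 0.5898 -0.3906] W1 [ 0.6105 -0.3611] W2 [ 0.5685 -0.4209] -0.612102429731003
floor rel c [-0.07891795 -0.07824554] [-0.05146811  0.04690512]
t 6.17 p [ 0.6109 -0.3474  0.1336] yaw -0.5892 tilt [ 0.0019 -0.0011] q [ 0.39  0.92  0.13  1.4  -0.14  0.83 -1.6 ] F [ 0.2  0.3 -2.9] M [0.05 0.03 0.01] open 0.179 ff 35.0
shift [0.0236, 0.0389, 0.3122] turn [-0.0001, -0.0007, 0.0003] rows>= 2
```

{"api": "send_rows", "payload": {"targets": [[[0.02, 0.036, 0], [0, 0, 0]], [[0.02, 0.036, 0.06], [0, 0, 0]], [[0.02, 0.036, 0.15], [0, 0, 0]], [[0.02, 0.036, 0.23], [0, 0, 0]], [[0.02, 0.036, 0.28], [0, 0, 0]], [[0.02, 0.036, 0.312], [0, 0, 0]], [[0.02, 0.036, 0.312], [0, 0, 0]]]}}

```text
clock: 7.05
tool_pos: [0.6089, -0.3595, 0.038]
eef_rot: [0.957, -0.291, -0.0, -0.0]
contact_force: [-0.5, 0.6, -2.2]
opening: 0.179
finger_force: 35.0
```

```bash
python3 -c "
from h import *
now()"
```

```text
t 7.05 p [ 0.6089 -0.3595  0.038 ] yaw -0.5896 tilt [-0.0008  0.0004] q [ 0.42  1.05  0.11  1.41 -0.14  0.69 -1.58] F [-0.5  0.6 -2.2] M [ 0.03 -0.01 -0.01] open 0.179 ff 35.0
```

Release, then rise.

{"api": "send_rows", "payload": {"targets": [[[0, 0, 0], [0, 0, 0]], [[0, 0, 0], [0, 0, 0]], [[0, 0, 0], [0, 0, 0]], [[0, 0, -0.1], [0, 0, 0]], [[0, 0, -0.3], [0, 0, 0]], [[0, 0, -0.5], [0, 0, 0]], [[0, 0, -0.5], [0, 0, 0]]], "fingers": 0.3}}

```text
clock: 7.92
tool_pos: [0.6125, -0.362, 0.1954]
eef_rot: [0.957, -0.291, 0.006, 0.002]
contact_force: [0.9, -0.6, -0.4]
opening: 0.297
finger_force: 0.0
```

```bash
python3 -c "
from h import *
now(); go(.5974,-.1264,.188,-.747);go(.5974,-.1264,.057,-.747)"
```

```text
t 7.92 p [ 0.6125 -0.362   0.1954] yaw -0.5898 tilt [ 0.011  -0.0066] q [ 0.4   0.86  0.14  1.34 -0.13  0.95 -1.59] F [ 0.9 -0.6 -0.4] M [ 0.06 -0.01  0.  ] open 0.297 ff 0.0
shift [-0.4789, -0.6246, 0.0191] turn [-0.0005, -0.004, 0.0501] rows>= 4
shift [-0.4845, -0.6243, 0.4557] turn [-0.0005, -0.004, 0.0501] rows>= 5
```

{"api": "send_rows", "payload": {"targets": [[[-0.48, -0.625, 0], [0, 0, 0.05]], [[-0.48, -0.625, 0], [0, 0, 0.05]], [[-0.48, -0.625, 0], [0, 0, 0.05]], [[-0.48, -0.625, 0], [0, 0, 0.05]], [[-0.48, -0.625, 0.1], [0, 0, 0.05]], [[-0.48, -0.625, 0.2], [0, 0, 0.05]], [[-0.48, -0.625, 0.2], [0, 0, 0.05]], [[-0.48, -0.625, 0.2], [0, 0, 0.05]]]}}

```text
clock: 8.93
tool_pos: [0.5941, -0.1241, 0.1292]
eef_rot: [0.931, -0.365, 0.0, 0.0]
contact_force: [-0.4, 0.6, 0.9]
opening: 0.302
finger_force: 0.0
```

```bash
python3 -c "
from h import *
now(); go(.5974,-.1264,.057,-.747); w=grab('wrist'); bar(w,(.5974,-.1264),.086,'red',150)"
```

```text
t 8.93 p [ 0.5941 -0.1241  0.1292] yaw -0.7471 tilt [ 0.0008 -0.0004] q [ 0.03  0.82  0.18  1.73 -0.22  0.62 -1.98] F [-0.4  0.6  0.9] M [0.09 0.05 0.02] open 0.302 ff 0.0
shift [0.0131, -0.0017, 0.2408] turn [-0.0001, -0.0003, -0.0] rows>= 2
red C [ 0.5979 -0.1263] yaw -0.734 size mm [14.8 52.6] white 2199 v 150
```

{"api": "send_rows", "payload": {"targets": [[[0.013, -0.002, 0.08], [0, 0, 0]], [[0.013, -0.002, 0.16], [0, 0, 0]], [[0.013, -0.002, 0.22], [0, 0, 0]], [[0.013, -0.002, 0.24], [0, 0, 0]], [[0.013, -0.002, 0.24], [0, 0, 0]], [[0.013, -0.002, 0.24], [0, 0, 0]]]}}

```text
clock: 9.72
tool_pos: [0.5977, -0.1261, 0.0575]
eef_rot: [0.931, -0.365, 0.001, -0.0]
contact_force: [-0.1, 0.0, -0.1]
opening: 0.304
finger_force: 0.0
```

{"api": "send_rows", "payload": {"targets": [[[0, 0, 0], [0, 0, 0]], [[0, 0, 0], [0, 0, 0]], [[0, 0, 0], [0, 0, 0]], [[0, 0, 0], [0, 0, 0]]], "fingers": 0}}

```text
clock: 10.22
tool_pos: [0.5976, -0.1259, 0.0573]
eef_rot: [0.931, -0.365, 0.001, -0.0]
contact_force: [-0.3, 1.6, 5.5]
opening: 0.176
finger_force: 35.0
```

```bash
python3 -c "
from h import *
now()"
```

```text
t 10.22 p [ 0.5976 -0.1259  0.0573] yaw -0.7465 tilt [ 0.0013 -0.0001] q [ 0.05  0.93  0.14  1.74 -0.24  0.49 -1.96] F [-0.3  1.6  5.5] M [0.17 0.07 0.01] open 0.176 ff 35.0
```

{"api": "send_rows", "payload": {"targets": [[[0, 0, -0.03], [0, 0, 0]], [[0, 0, -0.06], [0, 0, 0]], [[0, 0, -0.1], [0, 0, 0]], [[0, 0, -0.15], [0, 0, 0]], [[0, 0, -0.25], [0, 0, 0]], [[0, 0, -0.4], [0, 0, 0]], [[0, 0, -0.45], [0, 0, 0]], [[0, 0, -0.45], [0, 0, 0]]]}}

```text
clock: 11.22
tool_pos: [0.5973, -0.126, 0.1924]
eef_rot: [0.931, -0.365, 0.001, -0.0]
contact_force: [0.5, -0.6, -2.9]
opening: 0.18
finger_force: 35.0
```

```bash
python3 -c "
from h import *
now(); go(.5685,-.4205,.19,-.6);go(.5685,-.4205,.12,-.6)"
```

```text
t 11.22 p [ 0.5973 -0.126   0.1924] yaw -0.7466 tilt [ 0.0017 -0.0003] q [ 0.02  0.73  0.21  1.67 -0.2   0.75 -2.  ] F [ 0.5 -0.6 -2.9] M [ 0.09  0.03 -0.01] open 0.18 ff 35.0
shift [0.5963, 0.7859, 0.0082] turn [-0.0003, -0.0005, -0.0467] rows>= 5
shift [0.596, 0.7861, 0.2416] turn [-0.0003, -0.0005, -0.0467] rows>= 5
```

{"api": "send_rows", "payload": {"targets": [[[0.596, 0.786, 0], [0, 0, -0.047]], [[0.596, 0.786, 0], [0, 0, -0.047]], [[0.596, 0.786, 0], [0, 0, -0.047]], [[0.596, 0.786, 0], [0, 0, -0.047]], [[0.596, 0.786, 0], [0, 0, -0.047]], [[0.596, 0.786, 0.12], [0, 0, -0.047]], [[0.596, 0.786, 0.24], [0, 0, -0.047]], [[0.596, 0.786, 0.24], [0, 0, -0.047]], [[0.596, 0.786, 0.24], [0, 0, -0.047]]]}}

```text
clock: 12.35
tool_pos: [0.5683, -0.4205, 0.1197]
eef_rot: [0.956, -0.295, 0.0, 0.0]
contact_force: [1.0, 0.1, -1.9]
opening: 0.177
finger_force: 35.0
```

```bash
python3 -c "
from h import *
now(); go(.5685,-.4205,.039,-.6); w=grab('wrist'); bar(w,(.6095,-.361),.064,'red',150)"
```

```text
t 12.35 p [ 0.5683 -0.4205  0.1197] yaw -0.5988 tilt [ 0.     -0.0002] q [ 0.52  0.94  0.11  1.39 -0.12  0.82 -1.5 ] F [ 1.   0.1 -1.9] M [ 0.06 -0.    0.02] open 0.177 ff 35.0
shift [0.0005, -0.0003, 0.269] turn [0.0, -0.0, 0.0004] rows>= 2
red C [ 0.608  -0.3603] yaw -0.588 size mm [14.8 52.5] white 2471 v 150
```

{"api": "send_rows", "payload": {"targets": [[[0, 0, 0.06], [0, 0, 0]], [[0, 0, 0.14], [0, 0, 0]], [[0, 0, 0.2], [0, 0, 0]], [[0, 0, 0.25], [0, 0, 0]], [[0, 0, 0.269], [0, 0, 0]], [[0, 0, 0.269], [0, 0, 0]], [[0, 0, 0.269], [0, 0, 0]]]}}

```text
clock: 13.28
tool_pos: [0.5687, -0.4208, 0.0397]
eef_rot: [0.955, -0.295, 0.001, 0.0]
contact_force: [-0.2, 0.4, -2.5]
opening: 0.18
finger_force: 35.0
```

{"api": "send_rows", "payload": {"targets": [[[0, 0, 0], [0, 0, 0]], [[0, 0, 0], [0, 0, 0]], [[0, 0, 0], [0, 0, 0]], [[0, 0, -0.1], [0, 0, 0]], [[0, 0, -0.3], [0, 0, 0]], [[0, 0, -0.5], [0, 0, 0]], [[0, 0, -0.6], [0, 0, 0]], [[0, 0, -0.6], [0, 0, 0]], [[0, 0, -0.6], [0, 0, 0]]], "fingers": 0.3}}

```text
clock: 14.4
tool_pos: [0.5675, -0.4197, 0.2176]
eef_rot: [0.956, -0.295, -0.001, -0.0]
contact_force: [-0.6, 0.1, -0.2]
opening: 0.3
finger_force: 0.0
```

```bash
python3 -c "
from h import *
now(); w=grab('wrist'); bar(w,(.6095,-.361),.064,'red',150); bar(w,(.5685,-.4205),.064,'red',150)
t=grab('top')
for m,st,c in blobs(mask(t['img'],'blue'),40):
    p=onplane(t,c,.055)[0]
    if p[0]<.55 and p[1]>-.45: print(st[4],p.round(3))
go(.5,-.29,.22,0)"
```

```text
t 14.4 p [ 0.5675 -0.4197  0.2176] yaw -0.5988 tilt [-0.0018  0.0014] q [ 0.51  0.83  0.13  1.32 -0.11  1.   -1.51] F [-0.6  0.1 -0.2] M [0.09 0.01 0.03] open 0.3 ff 0.0
red C [ 0.6086 -0.3601] yaw -0.588 size mm [15.3 53.6] white 2360 v 150
red C [ 0.5688 -0.4218] yaw -0.602 size mm [16.1 52.7] white 2324 v 150
98 [ 0.352 -0.333  0.055]
shift [-0.4286, -0.2304, -0.0089] turn [-0.0004, 0.0011, -0.1906] rows>= 4
```

{"api": "send_rows", "payload": {"targets": [[[-0.43, -0.23, 0], [0, 0, -0.19]], [[-0.43, -0.23, 0], [0, 0, -0.19]], [[-0.43, -0.23, 0], [0, 0, -0.19]], [[-0.43, -0.23, 0], [0, 0, -0.19]], [[-0.43, -0.23, 0], [0, 0, -0.19]], [[-0.43, -0.23, 0], [0, 0, -0.19]], [[-0.43, -0.23, 0], [0, 0, -0.19]]]}}

```text
clock: 15.38
tool_pos: [0.5007, -0.2915, 0.2186]
eef_rot: [1.0, -0.002, -0.0, 0.0]
contact_force: [0.3, 0.4, -0.7]
opening: 0.299
finger_force: 0.0
```

```bash
python3 -c "
from h import *
now(); w=grab('wrist'); bar(w,(.505,-.256),.062,'blue',120); bar(w,(.478,-.376),.062,'blue',120)
C,y=bar(w,(.505,-.256),.062,'blue',150)
go(C[0],C[1],.125,y); go(C[0],C[1],.035,y)"
```

```text
t 15.38 p [ 0.5007 -0.2915  0.2186] yaw -0.004 tilt [-0.     -0.0005] q [ 0.47  0.65 -0.03  1.73  0.03  0.76 -1.16] F [ 0.3  0.4 -0.7] M [-0.04 -0.01 -0.01] open 0.299 ff 0.0
blue C [ 0.5051 -0.2561] yaw 0.592 size mm [15.3 52.6] white 2583 v 120
blue C [ 0.4778 -0.3757] yaw 0.257 size mm [15.1 52.6] white 2619 v 120
blue C [ 0.5049 -0.2562] yaw 0.584 size mm [14.  52.2] white 2549 v 150
shift [0.0136, -0.1172, 0.3123] turn [0.0001, 0.0, -0.1871] rows>= 4
shift [0.0136, -0.1173, 0.6123] turn [0.0001, 0.0, -0.1871] rows>= 4
```

{"api": "send_rows", "payload": {"targets": [[[0.014, -0.117, 0.2], [0, 0, -0.188]], [[0.014, -0.117, 0.25], [0, 0, -0.188]], [[0.014, -0.117, 0.3], [0, 0, -0.188]], [[0.014, -0.117, 0.38], [0, 0, -0.188]], [[0.014, -0.117, 0.48], [0, 0, -0.188]], [[0.014, -0.117, 0.56], [0, 0, -0.188]], [[0.014, -0.117, 0.61], [0, 0, -0.188]], [[0.014, -0.117, 0.613], [0, 0, -0.188]], [[0.014, -0.117, 0.613], [0, 0, -0.188]]]}}

```text
clock: 16.55
tool_pos: [0.5053, -0.2559, 0.0356]
eef_rot: [0.957, 0.29, 0.0, 0.0]
contact_force: [0.2, 0.2, 0.8]
opening: 0.298
finger_force: 0.0
```

{"api": "send_rows", "payload": {"targets": [[[0, 0, 0], [0, 0, 0]], [[0, 0, 0], [0, 0, 0]], [[0, 0, 0], [0, 0, 0]], [[0, 0, 0], [0, 0, 0]]], "fingers": 0}}

```text
clock: 17.05
tool_pos: [0.5055, -0.256, 0.0359]
eef_rot: [0.957, 0.29, 0.001, 0.001]
contact_force: [0.2, 0.2, 6.5]
opening: 0.178
finger_force: 35.0
```

```bash
python3 -c "
from h import *
now()"
```

```text
t 17.05 p [ 0.5055 -0.256   0.0359] yaw 0.5885 tilt [ 0.0018 -0.0009] q [ 0.46  0.92 -0.12  1.88  0.27  0.36 -0.86] F [0.2 0.2 6.5] M [-0.04  0.04 -0.  ] open 0.178 ff 35.0
```

```bash
python3 -c "
from h import *
go(.5505,-.0494,.15,-.058);go(.5505,-.0494,.1,-.058)"
```

```text
shift [0.5074, -0.4888, -0.3807] turn [0.0004, -0.0005, 0.2058] rows>= 4
shift [0.5072, -0.4891, -0.214] turn [0.0004, -0.0005, 0.2058] rows>= 4
```

{"api": "send_rows", "payload": {"targets": [[[0, 0, -0.2], [0, 0, 0]], [[0, 0, -0.38], [0, 0, 0]], [[0.507, -0.489, -0.38], [0, 0, 0.205]], [[0.507, -0.489, -0.38], [0, 0, 0.205]], [[0.507, -0.489, -0.38], [0, 0, 0.205]], [[0.507, -0.489, -0.38], [0, 0, 0.205]], [[0.507, -0.489, -0.3], [0, 0, 0.205]], [[0.507, -0.489, -0.214], [0, 0, 0.205]], [[0.507, -0.489, -0.214], [0, 0, 0.205]], [[0.507, -0.489, -0.214], [0, 0, 0.205]], [[0.507, -0.489, -0.214], [0, 0, 0.205]]]}}

```text
clock: 18.42
tool_pos: [0.5504, -0.0493, 0.1002]
eef_rot: [1.0, -0.028, 0.001, 0.0]
contact_force: [0.4, 0.2, -1.8]
opening: 0.177
finger_force: 35.0
```

```bash
python3 -c "
from h import *
now(); go(.5505,-.0494,.08,-.058);go(.5505,-.0494,.06,-.058); w=grab('wrist'); bar(w,(.5505,-.0494),.126,'blue',130)"
```

```text
t 18.43 p [ 0.5504 -0.0493  0.1002] yaw -0.0557 tilt [ 0.0018 -0.0001] q [-0.01  0.8   0.03  1.91 -0.05  0.43 -1.57] F [ 0.4  0.2 -1.8] M [0.01 0.04 0.02] open 0.177 ff 35.0
shift [0.0001, 0.0004, 0.0674] turn [-0.0, -0.0006, 0.0007] rows>= 1
shift [-0.0, 0.0004, 0.134] turn [-0.0, -0.0006, 0.0007] rows>= 1
blue C [ 0.5559 -0.049 ] yaw -0.052 size mm [14.2 40.1] white 2557 v 130
```

{"api": "send_rows", "payload": {"targets": [[[0, 0, 0.04], [0, 0, 0]], [[0, 0, 0.06], [0, 0, 0]], [[0, 0, 0.075], [0, 0, 0]], [[0, 0, 0.085], [0, 0, 0]], [[0, 0, 0.085], [0, 0, 0]]]}}

```text
clock: 19.1
tool_pos: [0.55, -0.0495, 0.0735]
eef_rot: [1.0, -0.028, 0.0, 0.0]
contact_force: [0.6, -0.9, -3.3]
opening: 0.18
finger_force: 35.0
```

{"api": "send_rows", "payload": {"targets": [[[0, 0, 0.015], [0, 0, 0]], [[0, 0, 0.03], [0, 0, 0]], [[0, 0, 0.04], [0, 0, 0]], [[0, 0, 0.05], [0, 0, 0]], [[0, 0, 0.05], [0, 0, 0]], [[0, 0, 0.05], [0, 0, 0]]]}}

```text
clock: 19.85
tool_pos: [0.5501, -0.0497, 0.0599]
eef_rot: [1.0, -0.028, 0.001, 0.0]
contact_force: [-1.0, -2.5, 10.4]
opening: 0.179
finger_force: 35.0
```

{"api": "send_rows", "payload": {"targets": [[[0, 0, 0.007], [0, 0, 0]], [[0, 0, 0.007], [0, 0, 0]], [[0, 0, 0.007], [0, 0, 0]]]}}

```text
clock: 20.23
tool_pos: [0.5501, -0.0497, 0.0598]
eef_rot: [1.0, -0.028, 0.001, 0.0]
contact_force: [-5.9, -1.2, 28.6]
opening: 0.182
finger_force: 35.0
```

{"api": "send_rows", "payload": {"targets": [[[0, 0, -0.005], [0, 0, 0]], [[0, 0, -0.005], [0, 0, 0]], [[0, 0, -0.005], [0, 0, 0]], [[0, 0, -0.15], [0, 0, 0]], [[0, 0, -0.3], [0, 0, 0]], [[0, 0, -0.4], [0, 0, 0]], [[0, 0, -0.4], [0, 0, 0]], [[0, 0, -0.4], [0, 0, 0]]], "fingers": 0.3}}

```text
clock: 21.22
tool_pos: [0.549, -0.0489, 0.1756]
eef_rot: [1.0, -0.028, -0.001, -0.0]
contact_force: [0.1, -0.4, 0.6]
opening: 0.301
finger_force: 0.0
```

```bash
python3 -c "
from h import *
now(); w=grab('wrist'); bar(w,(.5505,-.0494),.086,'blue',130); t=grab('top')
for m,st,c in blobs(mask(t['img'],'blue'),40):
    p=onplane(t,c,.055)[0]
    if p[0]<.55 and p[1]>-.45: print(st[4],p.round(3))
go(.46,-.35,.18,.26)"
```

```text
t 21.23 p [ 0.549  -0.0489  0.1756] yaw -0.0552 tilt [-0.002   0.0002] q [-0.02  0.68  0.04  1.86 -0.05  0.61 -1.57] F [ 0.1 -0.4  0.6] M [ 0.04  0.02 -0.  ] open 0.301 ff 0.0
blue C [ 0.5493 -0.0492] yaw -0.043 size mm [14.3 52.2] white 2386 v 130
69 [ 0.542 -0.042  0.055]
115 [ 0.467 -0.376  0.055]
101 [ 0.352 -0.333  0.055]
shift [-0.2401, 1.0183, -0.0154] turn [-0.0001, 0.0009, -0.1004] rows>= 6
```

{"api": "send_rows", "payload": {"targets": [[[-0.1, 0.5, 0], [0, 0, -0.1]], [[-0.1, 0.5, 0], [0, 0, -0.1]], [[-0.1, 0.5, 0], [0, 0, -0.1]], [[-0.24, 1.0, 0], [0, 0, -0.1]], [[-0.24, 1.0, 0], [0, 0, -0.1]], [[-0.24, 1.0, 0], [0, 0, -0.1]], [[-0.24, 1.0, 0], [0, 0, -0.1]], [[-0.24, 1.0, 0], [0, 0, -0.1]], [[-0.24, 1.0, 0], [0, 0, -0.1]]]}}

```text
clock: 22.45
tool_pos: [0.4623, -0.3424, 0.1763]
eef_rot: [0.991, 0.131, 0.0, -0.001]
contact_force: [0.7, 0.1, 0.0]
opening: 0.295
finger_force: 0.0
```

```bash
python3 -c "
from h import *
now(); w=grab('wrist'); C,y=bar(w,(.478,-.376),.062,'blue',120)
go(C[0],C[1],.12,y); go(C[0],C[1],.036,y)"
```

```text
t 22.45 p [ 0.4623 -0.3424  0.1763] yaw 0.2621 tilt [-0.0001  0.0016] q [ 0.63  0.7  -0.12  1.78  0.12  0.66 -0.87] F [0.7 0.1 0. ] M [-0.03  0.02  0.  ] open 0.295 ff 0.0
blue C [ 0.4777 -0.3757] yaw 0.258 size mm [14.8 52.4] white 2542 v 120
shift [0.0212, 0.1197, 0.188] turn [-0.0003, -0.0001, 0.0011] rows>= 2
shift [0.0211, 0.12, 0.468] turn [-0.0003, -0.0001, 0.0011] rows>= 3
```

{"api": "send_rows", "payload": {"targets": [[[0.021, 0.12, 0.1], [0, 0, 0]], [[0.021, 0.12, 0.18], [0, 0, 0]], [[0.021, 0.12, 0.26], [0, 0, 0]], [[0.021, 0.12, 0.36], [0, 0, 0]], [[0.021, 0.12, 0.44], [0, 0, 0]], [[0.021, 0.12, 0.468], [0, 0, 0]], [[0.021, 0.12, 0.468], [0, 0, 0]], [[0.021, 0.12, 0.468], [0, 0, 0]]]}}

```text
clock: 23.5
tool_pos: [0.4774, -0.3781, 0.0373]
eef_rot: [0.992, 0.129, 0.001, 0.001]
contact_force: [0.2, 0.8, -0.5]
opening: 0.298
finger_force: 0.0
```

{"api": "send_rows", "payload": {"targets": [[[0, 0, 0], [0, 0, 0]], [[0, 0, 0], [0, 0, 0]], [[0, 0, 0], [0, 0, 0]], [[0, 0, 0], [0, 0, 0]]], "fingers": 0}}

```text
clock: 24.0
tool_pos: [0.477, -0.378, 0.0371]
eef_rot: [0.992, 0.129, 0.0, 0.0]
contact_force: [-1.3, 0.8, 6.4]
opening: 0.178
finger_force: 35.0
```

```bash
python3 -c "
from h import *
now(); C=np.array([.4777,-.3757]); st=get_state(); r=R.from_quat(st['eef_rot']).as_matrix()
off=r[:2,0]@(st['tool_pos'][:2]-C); print('off along bar',off)
y=-.49; T=np.array([.6446,-.2030])+off*np.array([np.cos(y),np.sin(y)]); print(T)
go(T[0],T[1],.15,y);go(T[0],T[1],.1,y)"
```

```text
t 24.0 p [ 0.477  -0.378   0.0371] yaw 0.2587 tilt [ 0.001  -0.0005] q [ 0.64  0.95 -0.09  1.74  0.16  0.45 -0.86] F [-1.3  0.8  6.4] M [0.27 0.19 0.  ] open 0.178 ff 35.0
off along bar -0.0012563319154872703
[ 0.6434915  -0.20240874]
shift [0.6865, -0.4235, -0.3761] turn [0.0001, -0.0003, 0.2383] rows>= 5
shift [0.6864, -0.4236, -0.2094] turn [0.0001, -0.0003, 0.2383] rows>= 5
```

{"api": "send_rows", "payload": {"targets": [[[0, 0, -0.2], [0, 0, 0]], [[0, 0, -0.376], [0, 0, 0]], [[0.686, -0.424, -0.376], [0, 0, 0.238]], [[0.686, -0.424, -0.376], [0, 0, 0.238]], [[0.686, -0.424, -0.376], [0, 0, 0.238]], [[0.686, -0.424, -0.376], [0, 0, 0.238]], [[0.686, -0.424, -0.376], [0, 0, 0.238]], [[0.686, -0.424, -0.3], [0, 0, 0.238]], [[0.686, -0.424, -0.209], [0, 0, 0.238]], [[0.686, -0.424, -0.209], [0, 0, 0.238]], [[0.686, -0.424, -0.209], [0, 0, 0.238]]]}}

```text
clock: 25.38
tool_pos: [0.643, -0.2031, 0.0996]
eef_rot: [0.97, -0.242, 0.0, 0.0]
contact_force: [-0.2, -0.5, -2.9]
opening: 0.176
finger_force: 35.0
```

```bash
python3 -c "
from h import *
now(); go(.6435,-.2024,.074,-.49);go(.6435,-.2024,.061,-.49)"
```

```text
t 25.38 p [ 0.643  -0.2031  0.0996] yaw -0.4895 tilt [ 0.0006 -0.0006] q [ 0.17  0.93  0.13  1.52 -0.16  0.71 -1.69] F [-0.2 -0.5 -2.9] M [ 0.04 -0.04  0.07] open 0.176 ff 35.0
shift [0.0003, -0.0028, 0.0853] turn [0.0001, -0.0003, 0.0002] rows>= 1
shift [0.0002, -0.0028, 0.1286] turn [0.0001, -0.0003, 0.0002] rows>= 1
```

{"api": "send_rows", "payload": {"targets": [[[0, -0.003, 0.03], [0, 0, 0]], [[0, -0.003, 0.05], [0, 0, 0]], [[0, -0.003, 0.065], [0, 0, 0]], [[0, -0.003, 0.08], [0, 0, 0]], [[0, -0.003, 0.085], [0, 0, 0]], [[0, -0.003, 0.085], [0, 0, 0]]]}}

```text
clock: 26.12
tool_pos: [0.6437, -0.2016, 0.0734]
eef_rot: [0.97, -0.242, 0.0, 0.0]
contact_force: [1.0, -0.7, -3.6]
opening: 0.18
finger_force: 35.0
```

{"api": "send_rows", "payload": {"targets": [[[0, 0, 0.015], [0, 0, 0]], [[0, 0, 0.03], [0, 0, 0]], [[0, 0, 0.04], [0, 0, 0]], [[0, 0, 0.046], [0, 0, 0]], [[0, 0, 0.046], [0, 0, 0]], [[0, 0, 0.046], [0, 0, 0]]]}}

```text
clock: 26.88
tool_pos: [0.6438, -0.2017, 0.0611]
eef_rot: [0.97, -0.242, 0.001, 0.0]
contact_force: [-1.7, 0.8, 7.2]
opening: 0.175
finger_force: 35.0
```

```bash
python3 -c "
from h import *
now()"
```

```text
t 26.88 p [ 0.6438 -0.2017  0.0611] yaw -0.4891 tilt [ 0.0011 -0.0003] q [ 0.17  0.98  0.12  1.53 -0.17  0.64 -1.68] F [-1.7  0.8  7.2] M [0.15 0.28 0.02] open 0.175 ff 35.0
```

Home (z 61.1 mm = 24 + 37.1). Small push, release, rise.

{"api": "send_rows", "payload": {"targets": [[[0, 0, 0.007], [0, 0, 0]], [[0, 0, 0.007], [0, 0, 0]], [[0, 0, 0.007], [0, 0, 0]]]}}

```text
clock: 27.25
tool_pos: [0.6439, -0.2017, 0.0611]
eef_rot: [0.97, -0.242, 0.001, -0.0]
contact_force: [-4.8, 1.6, 20.4]
opening: 0.18
finger_force: 35.0
```

{"api": "send_rows", "payload": {"targets": [[[0, 0, -0.005], [0, 0, 0]], [[0, 0, -0.005], [0, 0, 0]], [[0, 0, -0.005], [0, 0, 0]], [[0, 0, -0.15], [0, 0, 0]], [[0, 0, -0.3], [0, 0, 0]], [[0, 0, -0.4], [0, 0, 0]], [[0, 0, -0.4], [0, 0, 0]], [[0, 0, -0.4], [0, 0, 0]]], "fingers": 0.3}}

```text
clock: 28.25
tool_pos: [0.6426, -0.201, 0.1762]
eef_rot: [0.97, -0.242, -0.001, -0.0]
contact_force: [1.0, -0.4, -0.7]
opening: 0.3
finger_force: 0.0
```

```bash
python3 -c "
from h import *
now(); w=grab('wrist'); bar(w,(.6445,-.203),.086,'blue',130); t=grab('top')
for m,st,c in blobs(mask(t['img'],'blue'),40):
    p=onplane(t,c,.055)[0]
    if p[0]<.55 and p[1]>-.45: print(st[4],p.round(3))
go(.5,-.27,.18,.0); go(.36,-.32,.18,0.1,(.5,-.27,.18,0))"
```

```text
t 28.25 p [ 0.6426 -0.201   0.1762] yaw -0.4889 tilt [-0.0022  0.0008] q [ 0.16  0.83  0.15  1.47 -0.15  0.85 -1.7 ] F [ 1.  -0.4 -0.7] M [0.06 0.03 0.01] open 0.3 ff 0.0
blue C [ 0.6444 -0.202 ] yaw -0.479 size mm [14.9 52.6] white 2585 v 130
61 [ 0.54  -0.042  0.055]
49 [ 0.516 -0.423  0.055]
101 [ 0.352 -0.333  0.055]
shift [-0.3109, 0.426, -0.0132] turn [-0.0001, 0.0011, -0.1556] rows>= 3
shift [-0.4667, 0.1667, 0.0] turn [0.0, 0.0, -0.0318] rows>= 3
```

```bash
python3 -c "
from h import *
go(.365,-.32,.18,.1)"
```

```text
shift [-0.6299, 0.7845, -0.0119] turn [-0.0001, 0.0011, -0.1874] rows>= 5
```

{"api": "send_rows", "payload": {"targets": [[[-0.63, 0.785, 0], [0, 0, -0.188]], [[-0.63, 0.785, 0], [0, 0, -0.188]], [[-0.63, 0.785, 0], [0, 0, -0.188]], [[-0.63, 0.785, 0], [0, 0, -0.188]], [[-0.63, 0.785, 0], [0, 0, -0.188]], [[-0.63, 0.785, 0], [0, 0, -0.188]], [[-0.63, 0.785, 0], [0, 0, -0.188]], [[-0.63, 0.785, 0], [0, 0, -0.188]]]}}

```text
clock: 29.35
tool_pos: [0.3676, -0.3197, 0.1772]
eef_rot: [0.999, 0.052, 0.0, -0.0]
contact_force: [0.6, -0.9, 0.2]
opening: 0.301
finger_force: 0.0
```

```bash
python3 -c "
from h import *
now(); w=grab('wrist'); cv2.imwrite('pics/w4.png',w['img']); C,y=bar(w,(.357,-.333),.062,'blue',120)
go(C[0],C[1],.12,y); go(C[0],C[1],.036,y)"
```

```text
t 29.35 p [ 0.3676 -0.3197  0.1772] yaw 0.1043 tilt [0.0009 0.0005] q [ 0.66  0.61 -0.07  2.04  0.08  0.49 -0.93] F [ 0.6 -0.9  0.2] M [ 0.05 -0.   -0.  ] open 0.301 ff 0.0
blue C [ 0.3633 -0.3331] yaw 0.169 size mm [14.2 51.9] white 2374 v 120
shift [-0.0184, 0.0431, 0.1907] turn [-0.0001, -0.0002, -0.0207] rows>= 1
shift [-0.0186, 0.0432, 0.4707] turn [-0.0001, -0.0002, -0.0207] rows>= 3
```

View pics/w4.png

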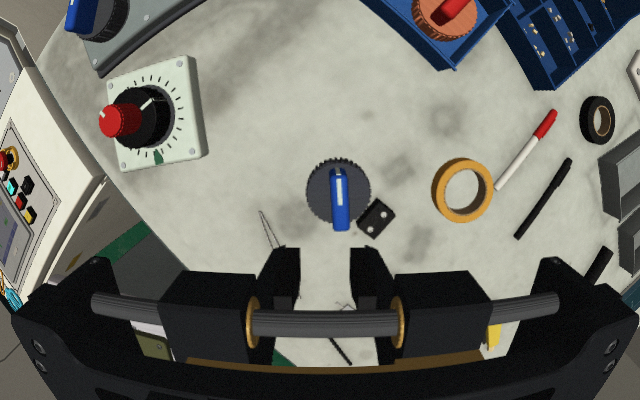

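The third wheel stands at (338,190) with its white line up. A small black block lies beside it at (375,218), outside the finger span.

{"api": "send_rows", "payload": {"targets": [[[-0.018, 0.043, 0.1], [0, 0, -0.021]], [[-0.018, 0.043, 0.18], [0, 0, -0.021]], [[-0.018, 0.043, 0.26], [0, 0, -0.021]], [[-0.018, 0.043, 0.36], [0, 0, -0.021]], [[-0.018, 0.043, 0.44], [0, 0, -0.021]], [[-0.018, 0.043, 0.47], [0, 0, -0.021]], [[-0.018, 0.043, 0.47], [0, 0, -0.021]], [[-0.018, 0.043, 0.47], [0, 0, -0.021]]]}}

```text
clock: 30.4
tool_pos: [0.3625, -0.3342, 0.0372]
eef_rot: [0.996, 0.084, 0.001, 0.0]
contact_force: [0.9, 0.5, 0.2]
opening: 0.3
finger_force: 0.0
```

{"api": "send_rows", "payload": {"targets": [[[0, 0, 0], [0, 0, 0]], [[0, 0, 0], [0, 0, 0]], [[0, 0, 0], [0, 0, 0]], [[0, 0, 0], [0, 0, 0]]], "fingers": 0}}

```text
clock: 30.9
tool_pos: [0.3622, -0.3342, 0.0372]
eef_rot: [0.996, 0.084, 0.0, 0.0]
contact_force: [-0.8, 0.7, 6.5]
opening: 0.175
finger_force: 35.0
```

```bash
python3 -c "
from h import *
now(); C=np.array([.3633,-.3331]); st=get_state(); r=R.from_quat(st['eef_rot']).as_matrix()
off=r[:2,0]@(st['tool_pos'][:2]-C); print('off along bar',off)
y=-.745; T=np.array([.5976,-.1262])+off*np.array([np.cos(y),np.sin(y)]); print(T)
go(T[0],T[1],.17,y);go(T[0],T[1],.1,y)"
```

```text
t 30.9 p [ 0.3622 -0.3342  0.0372] yaw 0.1677 tilt [ 0.001  -0.0008] q [ 0.67  0.88 -0.03  2.1   0.14  0.16 -0.89] F [-0.8  0.7  6.5] M [0.08 0.   0.02] open 0.175 ff 35.0
off along bar -0.0012283868798955834
[ 0.59669703 -0.12536719]
shift [0.8871, -0.5554, -0.4423] turn [0.0001, -0.0004, 0.2905] rows>= 6
shift [0.8869, -0.5556, -0.209] turn [0.0001, -0.0004, 0.2905] rows>= 6
```

{"api": "send_rows", "payload": {"targets": [[[0, 0, -0.2], [0, 0, 0]], [[0, 0, -0.4], [0, 0, 0]], [[0.887, -0.555, -0.44], [0, 0, 0.29]], [[0.887, -0.555, -0.44], [0, 0, 0.29]], [[0.887, -0.555, -0.44], [0, 0, 0.29]], [[0.887, -0.555, -0.44], [0, 0, 0.29]], [[0.887, -0.555, -0.44], [0, 0, 0.29]], [[0.887, -0.555, -0.44], [0, 0, 0.29]], [[0.887, -0.555, -0.3], [0, 0, 0.29]], [[0.887, -0.555, -0.209], [0, 0, 0.29]], [[0.887, -0.555, -0.209], [0, 0, 0.29]], [[0.887, -0.555, -0.209], [0, 0, 0.29]]]}}

```text
clock: 32.4
tool_pos: [0.5966, -0.1262, 0.1001]
eef_rot: [0.932, -0.364, 0.001, 0.0]
contact_force: [0.3, -0.3, -1.5]
opening: 0.18
finger_force: 35.0
```

```bash
python3 -c "
from h import *
now(); go(.5967,-.1254,.074,-.745);go(.5967,-.1254,.061,-.745)"
```

```text
t 32.4 p [ 0.5966 -0.1262  0.1001] yaw -0.7441 tilt [ 0.001  -0.0006] q [ 0.01  0.87  0.23  1.73 -0.32  0.57 -1.89] F [ 0.3 -0.3 -1.5] M [ 0.08 -0.11 -0.  ] open 0.18 ff 35.0
shift [-0.0018, -0.0022, 0.087] turn [-0.0001, -0.0003, 0.0003] rows>= 1
shift [-0.0019, -0.0022, 0.1304] turn [-0.0001, -0.0003, 0.0003] rows>= 1
```

{"api": "send_rows", "payload": {"targets": [[[-0.002, -0.002, 0.03], [0, 0, 0]], [[-0.002, -0.002, 0.05], [0, 0, 0]], [[-0.002, -0.002, 0.065], [0, 0, 0]], [[-0.002, -0.002, 0.08], [0, 0, 0]], [[-0.002, -0.002, 0.087], [0, 0, 0]], [[-0.002, -0.002, 0.087], [0, 0, 0]]]}}

```text
clock: 33.15
tool_pos: [0.5964, -0.1246, 0.073]
eef_rot: [0.932, -0.363, -0.0, 0.0]
contact_force: [-0.6, 0.7, -1.6]
opening: 0.182
finger_force: 35.0
```

{"api": "send_rows", "payload": {"targets": [[[0, 0, 0.015], [0, 0, 0]], [[0, 0, 0.03], [0, 0, 0]], [[0, 0, 0.04], [0, 0, 0]], [[0, 0, 0.046], [0, 0, 0]], [[0, 0, 0.046], [0, 0, 0]], [[0, 0, 0.046], [0, 0, 0]]]}}

```text
clock: 33.9
tool_pos: [0.5964, -0.1246, 0.0612]
eef_rot: [0.932, -0.363, 0.0, -0.0]
contact_force: [-3.9, 1.1, 13.3]
opening: 0.175
finger_force: 35.0
```

```bash
python3 -c "
from h import *
now()"
```

```text
t 33.9 p [ 0.5964 -0.1246  0.0612] yaw -0.7436 tilt [0.0005 0.0004] q [ 0.02  0.93  0.2   1.75 -0.34  0.5  -1.88] F [-3.9  1.1 13.3] M [0.31 0.86 0.05] open 0.175 ff 35.0
```

{"api": "send_rows", "payload": {"targets": [[[0, 0, 0.005], [0, 0, 0]], [[0, 0, 0.005], [0, 0, 0]], [[0, 0, 0.005], [0, 0, 0]]]}}

```text
clock: 34.28
tool_pos: [0.5964, -0.1245, 0.0612]
eef_rot: [0.932, -0.363, 0.0, -0.001]
contact_force: [-7.2, 3.3, 24.5]
opening: 0.176
finger_force: 35.0
```

{"api": "send_rows", "payload": {"targets": [[[0, 0, -0.005], [0, 0, 0]], [[0, 0, -0.005], [0, 0, 0]], [[0, 0, -0.005], [0, 0, 0]], [[0, 0, -0.15], [0, 0, 0]], [[0, 0, -0.35], [0, 0, 0]], [[0, 0, -0.5], [0, 0, 0]], [[0, 0, -0.5], [0, 0, 0]], [[0, 0, -0.5], [0, 0, 0]]], "fingers": 0.3}}

```text
clock: 35.28
tool_pos: [0.5959, -0.1242, 0.2069]
eef_rot: [0.932, -0.363, -0.001, 0.0]
contact_force: [-0.7, 0.5, 0.4]
opening: 0.302
finger_force: 0.0
```

```bash
python3 -c "
from h import *
now(); w=grab('wrist'); bar(w,(.5973,-.1262),.086,'blue',130)
go(.4,-.13,.24,.0)"
```

```text
t 35.27 p [ 0.5959 -0.1242  0.2069] yaw -0.7433 tilt [-0.0015  0.0005] q [-0.04  0.72  0.3   1.66 -0.27  0.8  -1.93] F [-0.7  0.5  0.4] M [0.11 0.07 0.01] open 0.302 ff 0.0
blue C [ 0.5968 -0.1256] yaw -0.727 size mm [14.9 52.6] white 2614 v 130
shift [-0.4667, 0.4556, -0.1103] turn [0.0001, 0.0009, -0.2366] rows>= 4
```

{"api": "send_rows", "payload": {"targets": [[[-0.48, 0.47, -0.13], [0, 0, -0.237]], [[-0.48, 0.47, -0.13], [0, 0, -0.237]], [[-0.48, 0.47, -0.13], [0, 0, -0.237]], [[-0.48, 0.47, -0.13], [0, 0, -0.237]], [[-0.48, 0.47, -0.13], [0, 0, -0.237]], [[-0.48, 0.47, -0.13], [0, 0, -0.237]], [[-0.48, 0.47, -0.13], [0, 0, -0.237]], [[-0.48, 0.47, -0.13], [0, 0, -0.237]]]}}

```text
clock: 36.33
tool_pos: [0.3957, -0.1307, 0.2464]
eef_rot: [1.0, 0.001, -0.0, 0.0]
contact_force: [0.1, -0.4, -1.1]
opening: 0.303
finger_force: 0.0
```

```bash
python3 -c "
from h import *
now(); w=grab('wrist'); np.save('wd.npy',w,allow_pickle=True)
c=(.43,-.13)
a=np.hstack([ortho(w,c,z,.065,390) for z in (.06,.096)]); b=cv2.resize(w['img'][60:340,130:520],(390,280)); cv2.imwrite('pics/d1.png',np.vstack([a,np.hstack([b[:210],np.zeros((210,390,3),np.uint8)])]))"
```

```text
t 36.33 p [ 0.3957 -0.1307  0.2464] yaw 0.001 tilt [-0.0003 -0.0001] q [ 0.16  0.42  0.08  2.16 -0.06  0.57 -1.3 ] F [ 0.1 -0.4 -1.1] M [0.07 0.03 0.02] open 0.303 ff 0.0
```

View pics/d1.png

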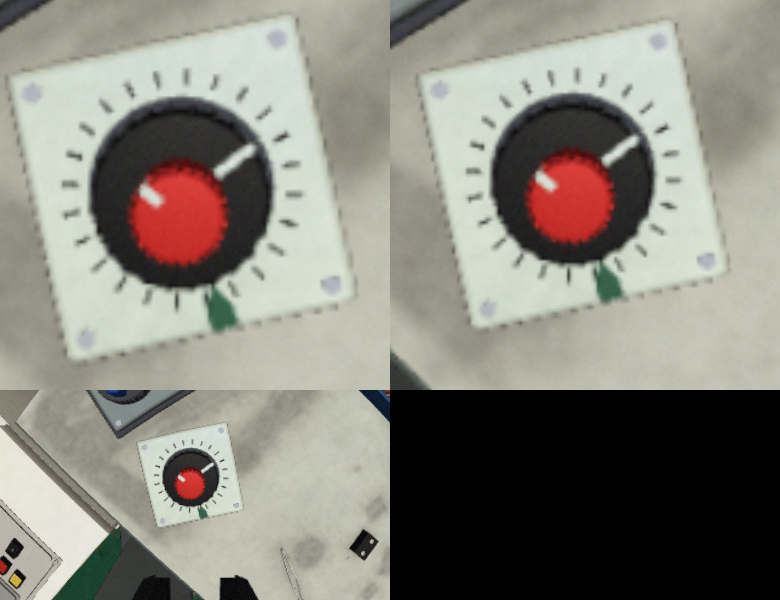

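```bash
cat > dial.py <<'E'
from h import *
def dial(s,c=(.43,-.13),A=None):
    half,n=.075,900; k=2*half/(n-1)
    def o(z):
        im=ortho(s,c,z,half,n); h=cv2.cvtColor(im,cv2.COLOR_BGR2HSV); return [h[...,i].astype(int) for i in range(3)]
    W=lambda xy:np.array([c[0]+half-xy[1]*k,c[1]+half-xy[0]*k])
    op=lambda m:cv2.morphologyEx(m.astype(np.uint8),cv2.MORPH_OPEN,np.ones((5,5)))
    big=lambda m:max(blobs(op(m),30),key=lambda b:b[1][4])
    fill=lambda m:max(cv2.findContours(m.astype(np.uint8),cv2.RETR_EXTERNAL,cv2.CHAIN_APPROX_NONE)[0],key=cv2.contourArea)
    res={}
    H,S,V=o(.028); r=cv2.minAreaRect(fill(big(cv2.morphologyEx(((S<60)&(V>185)).astype(np.uint8),cv2.MORPH_CLOSE,np.ones((9,9))))[0])); hc=W(r[0])
    print("housing",hc.round(4),np.array(r[1])*k*1e3,r[2])
    H,S,V=o(.030); g=big((H>60)&(H<95)&(S>70)&(V<150))
    gp=np.argwhere(g[0])[:,::-1]; gw=np.array([W(p) for p in gp])
    H,S,V=o(.096); rd=big(((H<8)|(H>170))&(S>140)&(V>150)); (x,y),e,_=cv2.fitEllipse(cv2.convexHull(fill(rd[0]))); fc=W((x,y)); print("fine circle",fc.round(4),np.array(e)*k*1e3)
    dist=np.hypot(*(np.indices((n,n))[::-1].transpose(1,2,0)-[x,y]).transpose(2,0,1))*k
    fl=big((S<110)&(V>150)&(dist<.0145)); fw=np.array([W(p) for p in np.argwhere(fl[0])[:,::-1]])
    A=fc if A is None else np.array(A)
    H,S,V=o(.060); ax=np.array([(c[1]+half-A[1])/k,(c[0]+half-A[0])/k]); dist=np.hypot(*(np.indices((n,n))[::-1].transpose(1,2,0)-ax).transpose(2,0,1))*k
    cl=big((S<90)&(V>120)&(dist<.0285)&(dist>.008)); cw=np.array([W(p) for p in np.argwhere(cl[0])[:,::-1]])
    ang=lambda P:float(np.arctan2(*(P.mean(0)-A)[::-1]))
    def axis(P):
        d=np.linalg.svd(P-P.mean(0),full_matrices=False)[2][0]; d*=np.sign(d@(P.mean(0)-A)); return float(np.arctan2(d[1],d[0]))
    for nm,P in (("mark",gw),("coarse",cw),("fine",fw)):
        r=np.linalg.norm(P-A,axis=1); print(nm,"ang %.4f axis %.4f r %.4f-%.4f n %d"%(ang(P),axis(P),*np.percentile(r,[2,98]),len(P)))
    print("coarse-mark %.4f fine-mark %.4f"%(ang(cw)-ang(gw),ang(fw)-ang(gw)))
E
python3 -c "
from dial import *
w=np.load('wd.npy',allow_pickle=True).item(); dial(w); t=grab('top'); dial(t)"
```

```text
housing [ 0.4142 -0.1414] [142.44906857 133.0889879 ] 77.84506225585938
fine circle [ 0.4283 -0.1253] [27.75411213 28.13371228]
mark ang -2.8384 axis -2.8093 r 0.0401-0.0525 n 3318
coarse ang -0.9401 axis -0.9130 r 0.0145-0.0282 n 2073
fine ang 0.9374 axis 0.8605 r 0.0068-0.0141 n 1054
coarse-mark 1.8983 fine-mark 3.7758
housing [ 0.4723 -0.1407] [ 38.29765702 109.49653057] 71.84273529052734Traceback (most recent call last):
  File "<string>", line 3, in <module>
    w=np.load('wd.npy',allow_pickle=True).item(); dial(w); t=grab('top'); dial(t)
                                                                          ~~~~^^^
  File "dial.py", line 13, in dial
    H,S,V=o(.030); g=big((H>60)&(H<95)&(S>70)&(V<150))
                     ~~~^^^^^^^^^^^^^^^^^^^^^^^^^^^^^^
  File "dial.py", line 8, in <lambda>
    big=lambda m:max(blobs(op(m),30),key=lambda b:b[1][4])
                 ~~~^^^^^^^^^^^^^^^^^^^^^^^^^^^^^^^^^^^^^^
ValueError: max() iterable argument is empty
```

```bash
python3 -c "
from h import *
now(); go(.4285,-.1255,.18,1.);go(.4285,-.1255,.041,1.)"
```

```text
t 36.42 p [ 0.3954 -0.1307  0.2466] yaw 0.0011 tilt [-0.0002 -0.0001] q [ 0.16  0.42  0.08  2.16 -0.06  0.57 -1.3 ] F [0.7 0.3 0.1] M [ 0.05 -0.   -0.02] open 0.299 ff 0.0
shift [0.1105, -0.0173, 0.222] turn [-0.0, 0.0001, -0.318] rows>= 6
shift [0.1106, -0.0174, 0.6853] turn [-0.0, 0.0001, -0.318] rows>= 6
```

{"api": "send_rows", "payload": {"targets": [[[0.11, -0.017, 0.05], [0, 0, -0.318]], [[0.11, -0.017, 0.05], [0, 0, -0.318]], [[0.11, -0.017, 0.05], [0, 0, -0.318]], [[0.11, -0.017, 0.1], [0, 0, -0.318]], [[0.11, -0.017, 0.1], [0, 0, -0.318]], [[0.11, -0.017, 0.2], [0, 0, -0.318]], [[0.11, -0.017, 0.3], [0, 0, -0.318]], [[0.11, -0.017, 0.36], [0, 0, -0.318]], [[0.11, -0.017, 0.36], [0, 0, -0.318]], [[0.11, -0.017, 0.36], [0, 0, -0.318]]], "fingers": 0.85}}

```text
clock: 37.67
tool_pos: [0.4284, -0.1258, 0.1393]
eef_rot: [0.878, 0.479, 0.0, 0.0]
contact_force: [1.3, -0.3, 0.2]
opening: 0.849
finger_force: 0.0
```

```bash
python3 -c "
from h import *
now(); go(.4285,-.1255,.041,1.)"
```

```text
t 37.67 p [ 0.4284 -0.1258  0.1393] yaw 1.0001 tilt [ 0.0008 -0.0003] q [ 0.27  0.65 -0.14  2.18  0.28  0.32 -0.67] F [ 1.3 -0.3  0.2] M [-0.02 -0.09  0.02] open 0.849 ff 0.0
shift [0.0008, -0.0006, 0.3276] turn [0.0003, -0.0001, 0.0] rows>= 2
```

{"api": "send_rows", "payload": {"targets": [[[0, 0, 0.1], [0, 0, 0]], [[0, 0, 0.2], [0, 0, 0]], [[0, 0, 0.28], [0, 0, 0]], [[0, 0, 0.32], [0, 0, 0]], [[0, 0, 0.326], [0, 0, 0]], [[0, 0, 0.326], [0, 0, 0]], [[0, 0, 0.326], [0, 0, 0]]]}}

```text
clock: 38.55
tool_pos: [0.4285, -0.1259, 0.0418]
eef_rot: [0.878, 0.479, 0.001, 0.0]
contact_force: [0.2, 0.5, 0.6]
opening: 0.848
finger_force: 0.0
```

{"api": "send_rows", "payload": {"targets": [[[0, 0, 0], [0, 0, 0]], [[0, 0, 0], [0, 0, 0]], [[0, 0, 0], [0, 0, 0]], [[0, 0, 0], [0, 0, 0]], [[0, 0, 0], [0, 0, 0]]], "fingers": 0, "newtons": 20}}

```text
clock: 39.17
tool_pos: [0.4295, -0.1264, 0.0414]
eef_rot: [0.878, 0.479, 0.001, 0.001]
contact_force: [3.4, -3.3, 4.8]
opening: 0.679
finger_force: 20.0
```

```bash
python3 -c "
from h import *
now()"
```

```text
t 39.17 p [ 0.4295 -0.1264  0.0414] yaw 0.9995 tilt [ 0.003  -0.0009] q [ 0.2   0.87 -0.02  2.23  0.36  0.04 -0.75] F [ 3.4 -3.3  4.8] M [-0.75 -0.74 -0.05] open 0.679 ff 20.0
```

{"api": "send_rows", "payload": {"targets": [[[0, 0, 0], [0, 0, 0.05]], [[0, 0, 0], [0, 0, 0.1]], [[0, 0, 0], [0, 0, 0.15]], [[0, 0, 0], [0, 0, 0.2]], [[0, 0, 0], [0, 0, 0.25]], [[0, 0, 0], [0, 0, 0.3]], [[0, 0, 0], [0, 0, 0.3]], [[0, 0, 0], [0, 0, 0.3]]]}}

```text
clock: 40.17
tool_pos: [0.4291, -0.1258, 0.0413]
eef_rot: [1.0, 0.029, 0.001, 0.0]
contact_force: [3.2, -2.0, 5.0]
opening: 0.675
finger_force: 20.0
```

```bash
python3 -c "
from h import *
now()"
```

```text
t 40.17 p [ 0.4291 -0.1258  0.0413] yaw 0.0578 tilt [ 0.0021 -0.0003] q [ 0.19  0.87 -0.01  2.23  0.19  0.04 -1.52] F [ 3.2 -2.   5. ] M [-0.59 -0.63 -0.06] open 0.675 ff 20.0
```

{"api": "send_rows", "payload": {"targets": [[[0, 0, 0], [0, 0, 0.05]], [[0, 0, 0], [0, 0, 0.1]], [[0, 0, 0], [0, 0, 0.15]], [[0, 0, 0], [0, 0, 0.2]], [[0, 0, 0], [0, 0, 0.25]], [[0, 0, 0], [0, 0, 0.3]], [[0, 0, 0], [0, 0, 0.304]], [[0, 0, 0], [0, 0, 0.304]], [[0, 0, 0], [0, 0, 0.304]]]}}

```text
clock: 41.3
tool_pos: [0.4293, -0.1251, 0.0413]
eef_rot: [0.901, -0.433, 0.001, -0.001]
contact_force: [4.6, -0.3, 5.4]
opening: 0.675
finger_force: 20.0
```

```bash
python3 -c "
from h import *
now()"
```

```text
t 41.3 p [ 0.4293 -0.1251  0.0413] yaw -0.8963 tilt [0.0024 0.0005] q [ 0.19  0.87 -0.01  2.23  0.19  0.04 -2.48] F [ 4.6 -0.3  5.4] M [-0.22 -0.6  -0.04] open 0.675 ff 20.0
```

{"api": "send_rows", "payload": {"targets": [[[0, 0, 0], [0, 0, 0]], [[0, 0, 0], [0, 0, 0]], [[0, 0, 0], [0, 0, 0]], [[0, 0, -0.1], [0, 0, 0]], [[0, 0, -0.3], [0, 0, 0]], [[0, 0, -0.55], [0, 0, 0]], [[0, 0, -0.68], [0, 0, 0]], [[0, 0, -0.68], [0, 0, 0]], [[0, 0, -0.68], [0, 0, 0]]], "fingers": 0.85}}

```text
clock: 42.42
tool_pos: [0.4271, -0.1257, 0.2444]
eef_rot: [0.901, -0.434, -0.001, 0.0]
contact_force: [0.1, -0.3, -0.2]
opening: 0.846
finger_force: 0.0
```

```bash
python3 -c "
from h import *
now();  go(.39,-.13,.246,0); go(.42,-.127,.246,0)"
```

```text
t 42.42 p [ 0.4271 -0.1257  0.2444] yaw -0.8974 tilt [-0.0015  0.0001] q [ 0.29  0.45 -0.16  2.08  0.12  0.62 -2.42] F [ 0.1 -0.3 -0.2] M [ 0.15 -0.   -0.04] open 0.846 ff 0.0
shift [-0.0658, 0.1057, -0.0051] turn [0.0002, 0.0005, -0.2856] rows>= 5
shift [-0.0112, 0.0212, -0.0052] turn [0.0002, 0.0005, -0.2856] rows>= 5
```

```bash
python3 -c "
from h import *
go(.416,-.204,.2,1.4)"
```

```text
shift [0.1812, 0.1916, 0.1481] turn [-0.0002, 0.0006, -0.7313] rows>= 13
```

{"api": "send_rows", "payload": {"targets": [[[0.18, 0.19, 0], [0, 0, -0.4]], [[0.18, 0.19, 0.1], [0, 0, -0.4]], [[0.18, 0.19, 0.148], [0, 0, -0.4]], [[0.18, 0.19, 0.148], [0, 0, -0.4]], [[0.18, 0.19, 0.148], [0, 0, -0.4]], [[0.18, 0.19, 0.148], [0, 0, -0.4]], [[0.18, 0.19, 0.148], [0, 0, -0.4]]], "fingers": 0.5}}

```text
clock: 43.3
tool_pos: [0.4156, -0.2028, 0.1986]
eef_rot: [0.983, 0.181, -0.002, -0.002]
contact_force: [-1.0, 0.6, -0.6]
opening: 0.501
finger_force: 0.0
```

{"api": "send_rows", "payload": {"targets": [[[0, 0, 0], [0, 0, -0.33]], [[0, 0, 0], [0, 0, -0.33]], [[0, 0, 0], [0, 0, -0.33]], [[0, 0, 0], [0, 0, -0.33]], [[0, 0, 0], [0, 0, -0.33]], [[0, 0, 0], [0, 0, -0.33]], [[0, 0, 0], [0, 0, -0.33]], [[0, 0, 0], [0, 0, -0.33]]]}}

```text
clock: 44.3
tool_pos: [0.4165, -0.2031, 0.1997]
eef_rot: [0.767, 0.642, -0.0, -0.001]
contact_force: [0.0, 0.1, -0.5]
opening: 0.499
finger_force: 0.0
```

```bash
python3 -c "
from dial import *
now(); w=grab('wrist'); np.save('wd2.npy',w,allow_pickle=True); print(w['cam_to_world'][:3,3])
c=(.43,-.126)
cv2.imwrite('pics/d2.png',np.hstack([ortho(w,c,z,.06,390) for z in (.06,.096)])); dial(w,c)"
```

```text
t 44.3 p [ 0.4165 -0.2031  0.1997] yaw 1.3947 tilt [-0.0018  0.0012] q [ 0.86  0.65 -0.81  2.06  0.72  0.73 -0.59] F [ 0.   0.1 -0.5] M [-0.03 -0.06  0.  ] open 0.499 ff 0.0
[ 0.4291502  -0.12379393  0.34644827]
housing [ 0.43  -0.126] [149.99997963 149.99997963] 90.0
fine circle [ 0.4281 -0.125 ] [29.26692178 29.45129259]
mark ang -2.8330 axis -2.8533 r 0.0399-0.0524 n 3346
coarse ang -2.8148 axis -2.8151 r 0.0169-0.0282 n 1793
fine ang 0.8957 axis 0.8939 r 0.0068-0.0143 n 1134
coarse-mark 0.0182 fine-mark 3.7287
```

View pics/d2.png

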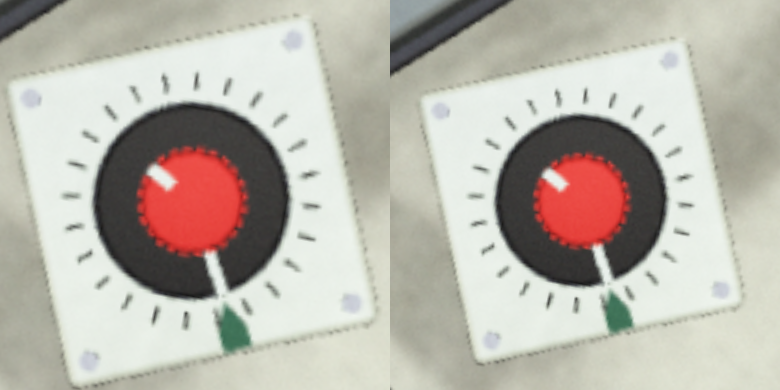

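```bash
cat >> dial.py <<'E'
def rim(s,c=(.43,-.126)):
    half,n=.05,800;k=2*half/(n-1); im=ortho(s,c,.060,half,n); h=cv2.cvtColor(im,cv2.COLOR_BGR2HSV); V=h[...,2].astype(int);S=h[...,1].astype(int)
    m=cv2.morphologyEx(((V<110)&~((h[...,0]>60)&(S>70))).astype(np.uint8),cv2.MORPH_OPEN,np.ones((25,25))); b=max(blobs(m,500),key=lambda b:b[1][4])[0].astype(np.uint8)
    ct=max(cv2.findContours(b,cv2.RETR_EXTERNAL,cv2.CHAIN_APPROX_NONE)[0],key=len); (x,y),e,_=cv2.fitEllipse(cv2.convexHull(ct))
    A=np.array([c[0]+half-y*k,c[1]+half-x*k]); print("coarse rim",A.round(4),np.array(e)*k*1e3); return A
E
python3 -c "
from dial import *
for f in ('wd.npy','wd2.npy'):
  w=np.load(f,allow_pickle=True).item(); A=rim(w); dial(w,(.43,-.126),A)
"
```

```text
coarse rim [ 0.4304 -0.1254] [61.48993691 64.19873291]
housing [ 0.414  -0.1385] [141.60590761 127.24205755] 77.84506225585938
fine circle [ 0.4283 -0.1253] [27.75355966 28.13793093]
mark ang -2.8532 axis -2.8101 r 0.0420-0.0544 n 3318
coarse ang -1.0161 axis -0.9176 r 0.0134-0.0281 n 2233
fine ang 1.1182 axis 0.8608 r 0.0059-0.0131 n 1056
coarse-mark 1.8371 fine-mark 3.9713
coarse rim [ 0.4281 -0.1249] [60.19348221 60.3304752 ]
housing [ 0.43  -0.126] [149.99997963 149.99997963] 90.0
fine circle [ 0.4281 -0.125 ] [29.26692178 29.45129259]
mark ang -2.8314 axis -2.8533 r 0.0399-0.0523 n 3346
coarse ang -2.8113 axis -2.8151 r 0.0169-0.0282 n 1794
fine ang 0.8886 axis 0.8939 r 0.0067-0.0143 n 1134
coarse-mark 0.0200 fine-mark 3.7199
```

```bash
python3 -c "
from h import *
now(); go(.4288,-.1252,.15,2.95); go(.4288,-.1252,.068,2.95)"
```

```text
t 44.35 p [ 0.4167 -0.2032  0.2   ] yaw 1.3949 tilt [-0.0013  0.0008] q [ 0.86  0.65 -0.81  2.06  0.72  0.73 -0.59] F [-0.1 -0.7 -0. ] M [-0.05 -0.14  0.03] open 0.501 ff 0.0
shift [0.263, -0.0055, 0.1667] turn [-0.0002, -0.0005, -0.495] rows>= 9
shift [0.2629, -0.0051, 0.44] turn [-0.0002, -0.0005, -0.495] rows>= 9
```

{"api": "send_rows", "payload": {"targets": [[[0.263, -0.005, 0.1], [0, 0, -0.495]], [[0.263, -0.005, 0.15], [0, 0, -0.495]], [[0.263, -0.005, 0.165], [0, 0, -0.495]], [[0.263, -0.005, 0.165], [0, 0, -0.495]], [[0.263, -0.005, 0.165], [0, 0, -0.495]], [[0.263, -0.005, 0.165], [0, 0, -0.495]], [[0.263, -0.005, 0.165], [0, 0, -0.495]], [[0.263, -0.005, 0.165], [0, 0, -0.495]], [[0.263, -0.005, 0.165], [0, 0, -0.495]], [[0.263, -0.005, 0.165], [0, 0, -0.495]], [[0.263, -0.005, 0.165], [0, 0, -0.495]]], "fingers": 0.6}}

```text
clock: 45.72
tool_pos: [0.4293, -0.1255, 0.151]
eef_rot: [0.096, 0.995, -0.0, -0.0]
contact_force: [-0.7, -0.3, -0.2]
opening: 0.598
finger_force: 0.0
```

```bash
python3 -c "
from h import *
now(); go(.4288,-.1252,.068,2.95)"
```

```text
t 45.73 p [ 0.4293 -0.1255  0.151 ] yaw 2.9499 tilt [-0.0002 -0.0002] q [ 0.8   0.84 -1.07  2.15  1.06  0.85  0.43] F [-0.7 -0.3 -0.2] M [ 0.01 -0.1   0.03] open 0.598 ff 0.0
shift [0.0019, 0.0007, 0.2768] turn [-0.0001, -0.0, -0.0] rows>= 2
```

{"api": "send_rows", "payload": {"targets": [[[0.001, 0.001, 0.1], [0, 0, 0]], [[0.001, 0.001, 0.18], [0, 0, 0]], [[0.001, 0.001, 0.25], [0, 0, 0]], [[0.001, 0.001, 0.277], [0, 0, 0]], [[0.001, 0.001, 0.277], [0, 0, 0]], [[0.001, 0.001, 0.277], [0, 0, 0]]]}}

```text
clock: 46.48
tool_pos: [0.4296, -0.1252, 0.0687]
eef_rot: [0.095, 0.995, -0.0, 0.001]
contact_force: [0.1, 0.2, 0.3]
opening: 0.596
finger_force: 0.0
```

{"api": "send_rows", "payload": {"targets": [[[0, 0, 0], [0, 0, 0]], [[0, 0, 0], [0, 0, 0]], [[0, 0, 0], [0, 0, 0]], [[0, 0, 0], [0, 0, 0]], [[0, 0, 0], [0, 0, 0]]], "fingers": 0, "newtons": 12}}

```text
clock: 47.1
tool_pos: [0.4292, -0.1256, 0.0682]
eef_rot: [0.095, 0.995, -0.0, 0.0]
contact_force: [-0.8, -2.0, 4.7]
opening: 0.314
finger_force: 12.0
```

{"api": "send_rows", "payload": {"targets": [[[0, 0, 0], [0, 0, 0.05]], [[0, 0, 0], [0, 0, 0.1]], [[0, 0, 0], [0, 0, 0.15]], [[0, 0, 0], [0, 0, 0.2]], [[0, 0, 0], [0, 0, 0.25]], [[0, 0, 0], [0, 0, 0.3]], [[0, 0, 0], [0, 0, 0.3]], [[0, 0, 0], [0, 0, 0.3]]]}}

```text
clock: 48.1
tool_pos: [0.4294, -0.1246, 0.0682]
eef_rot: [0.535, 0.845, 0.001, -0.0]
contact_force: [-0.0, 1.1, 3.1]
opening: 0.311
finger_force: 12.0
```

```bash
python3 -c "
from h import *
now()"
```

```text
t 48.1 p [ 0.4294 -0.1246  0.0682] yaw 2.0115 tilt [0.0006 0.001 ] q [ 0.68  0.94 -0.85  2.2   1.31  0.68 -0.71] F [-0.   1.1  3.1] M [ 0.23 -0.08  0.02] open 0.311 ff 12.0
```

{"api": "send_rows", "payload": {"targets": [[[0, 0, 0], [0, 0, 0.05]], [[0, 0, 0], [0, 0, 0.1]], [[0, 0, 0], [0, 0, 0.15]], [[0, 0, 0], [0, 0, 0.2]], [[0, 0, 0], [0, 0, 0.25]], [[0, 0, 0], [0, 0, 0.3]], [[0, 0, 0], [0, 0, 0.3]], [[0, 0, 0], [0, 0, 0.3]]]}}

```text
clock: 49.1
tool_pos: [0.4305, -0.1245, 0.0682]
eef_rot: [0.86, 0.51, 0.001, 0.0]
contact_force: [4.9, 2.0, 1.6]
opening: 0.31
finger_force: 12.0
```

```bash
python3 -c "
from h import *
now()"
```

```text
t 49.1 p [ 0.4305 -0.1245  0.0682] yaw 1.0696 tilt [0.0025 0.0014] q [ 0.62  0.9  -0.74  2.2   1.28  0.58 -1.62] F [4.9 2.  1.6] M [ 0.3  -0.9   0.01] open 0.31 ff 12.0
```

{"api": "send_rows", "payload": {"targets": [[[0, 0, 0], [0, 0, 0.05]], [[0, 0, 0], [0, 0, 0.1]], [[0, 0, 0], [0, 0, 0.15]], [[0, 0, 0], [0, 0, 0.2]], [[0, 0, 0], [0, 0, 0.25]], [[0, 0, 0], [0, 0, 0.25]], [[0, 0, 0], [0, 0, 0.25]]]}}

```text
clock: 49.98
tool_pos: [0.4288, -0.126, 0.068]
eef_rot: [0.99, 0.141, -0.0, 0.001]
contact_force: [0.9, -1.5, 3.5]
opening: 0.315
finger_force: 12.0
```

{"api": "send_rows", "payload": {"targets": [[[0, 0, 0], [0, 0, 0]], [[0, 0, 0], [0, 0, 0]], [[0, 0, 0], [0, 0, 0]], [[0, 0, -0.1], [0, 0, 0]], [[0, 0, -0.25], [0, 0, 0]], [[0, 0, -0.44], [0, 0, 0]], [[0, 0, -0.44], [0, 0, 0]], [[0, 0, -0.44], [0, 0, 0]]], "fingers": 0.6}}

```text
clock: 50.98
tool_pos: [0.4284, -0.1256, 0.1996]
eef_rot: [0.99, 0.14, -0.001, 0.0]
contact_force: [-0.4, -0.1, -0.8]
opening: 0.598
finger_force: 0.0
```

```bash
python3 -c "
from h import *
now(); go(.416,-.204,.2,1.4)"
```

```text
t 50.98 p [ 0.4284 -0.1256  0.1996] yaw 0.2805 tilt [-0.0009 -0.0006] q [ 0.73  0.66 -0.88  2.11  0.77  0.74 -1.95] F [-0.4 -0.1 -0.8] M [0.05 0.02 0.01] open 0.598 ff 0.0
shift [-0.1122, 0.2397, -0.001] turn [-0.0001, 0.0004, -0.3563] rows>= 6
```

{"api": "send_rows", "payload": {"targets": [[[-0.112, 0.24, 0], [0, 0, -0.356]], [[-0.112, 0.24, 0], [0, 0, -0.356]], [[-0.112, 0.24, 0], [0, 0, -0.356]], [[-0.112, 0.24, 0], [0, 0, -0.356]], [[-0.112, 0.24, 0], [0, 0, -0.356]], [[-0.112, 0.24, 0], [0, 0, -0.356]], [[-0.112, 0.24, 0], [0, 0, -0.356]], [[-0.112, 0.24, 0], [0, 0, -0.356]], [[-0.112, 0.24, 0], [0, 0, -0.356]], [[-0.112, 0.24, 0], [0, 0, -0.356]]]}}

```text
clock: 52.22
tool_pos: [0.4168, -0.2037, 0.2]
eef_rot: [0.765, 0.644, -0.0, 0.0]
contact_force: [-0.3, 0.6, -0.2]
opening: 0.601
finger_force: 0.0
```

```bash
python3 -c "
from dial import *
now(); w=grab('wrist'); np.save('wd3.npy',w,allow_pickle=True); A=rim(w); dial(w,(.43,-.126)); dial(w,(.43,-.126),A)"
```

```text
t 52.23 p [ 0.4168 -0.2037  0.2   ] yaw 1.3984 tilt [-0.     -0.0004] q [ 1.03  0.8  -1.18  2.05  0.93  0.97 -0.83] F [-0.3  0.6 -0.2] M [-0.01 -0.04  0.03] open 0.601 ff 0.0
coarse rim [ 0.4281 -0.1249] [60.27811406 60.3772599 ]
housing [ 0.43  -0.126] [149.99997963 149.99997963] 90.0
fine circle [ 0.4282 -0.1249] [29.16640472 29.45830671]
mark ang -2.8329 axis -2.8386 r 0.0400-0.0524 n 3296
coarse ang -2.8125 axis -2.8568 r 0.0168-0.0282 n 1799
fine ang 0.2613 axis 0.2471 r 0.0068-0.0142 n 1049
coarse-mark 0.0204 fine-mark 3.0941
housing [ 0.43  -0.126] [149.99997963 149.99997963] 90.0
fine circle [ 0.4282 -0.1249] [29.16640472 29.45830671]
mark ang -2.8315 axis -2.8386 r 0.0399-0.0523 n 3296
coarse ang -2.8098 axis -2.8579 r 0.0166-0.0282 n 1822
fine ang 0.2562 axis 0.2471 r 0.0069-0.0144 n 1049
coarse-mark 0.0217 fine-mark 3.0877
```

```bash
python3 -c "
from h import *
go(.429,-.1252,.15,-.4); go(.429,-.1252,.068,-.4)"
```

```text
shift [0.2647, -0.0049, 0.1669] turn [0.0002, 0.0, 0.5725] rows>= 10
shift [0.2648, -0.005, 0.4402] turn [0.0002, 0.0, 0.5725] rows>= 10
```

{"api": "send_rows", "payload": {"targets": [[[0.265, -0.005, 0], [0, 0, 0.573]], [[0.265, -0.005, 0], [0, 0, 0.573]], [[0.265, -0.005, 0], [0, 0, 0.573]], [[0.265, -0.005, 0], [0, 0, 0.573]], [[0.265, -0.005, 0], [0, 0, 0.573]], [[0.265, -0.005, 0], [0, 0, 0.573]], [[0.265, -0.005, 0], [0, 0, 0.573]], [[0.265, -0.005, 0.1], [0, 0, 0.573]], [[0.265, -0.005, 0.165], [0, 0, 0.573]], [[0.265, -0.005, 0.165], [0, 0, 0.573]], [[0.265, -0.005, 0.165], [0, 0, 0.573]], [[0.265, -0.005, 0.165], [0, 0, 0.573]]]}}

```text
clock: 53.78
tool_pos: [0.4292, -0.125, 0.1508]
eef_rot: [0.98, -0.198, 0.0, -0.0]
contact_force: [0.0, -0.2, 0.0]
opening: 0.596
finger_force: 0.0
```

```bash
python3 -c "
from h import *
now(); go(.429,-.1252,.068,-.4)"
```

```text
t 53.77 p [ 0.4292 -0.125   0.1508] yaw -0.3988 tilt [ 0.0008 -0.    ] q [ 0.55  0.68 -0.6   2.16  0.78  0.53 -2.61] F [ 0.  -0.2  0. ] M [ 0.05  0.07 -0.02] open 0.596 ff 0.0
shift [-0.0006, 0.001, 0.276] turn [-0.0001, -0.0002, 0.0004] rows>= 2
```

{"api": "send_rows", "payload": {"targets": [[[0, 0, 0.1], [0, 0, 0]], [[0, 0, 0.18], [0, 0, 0]], [[0, 0, 0.25], [0, 0, 0]], [[0, 0, 0.276], [0, 0, 0]], [[0, 0, 0.276], [0, 0, 0]], [[0, 0, 0.276], [0, 0, 0]]]}}

```text
clock: 54.52
tool_pos: [0.4293, -0.1251, 0.0683]
eef_rot: [0.98, -0.199, 0.001, -0.0]
contact_force: [0.5, -0.6, 0.2]
opening: 0.599
finger_force: 0.0
```

{"api": "send_rows", "payload": {"targets": [[[0, 0, 0], [0, 0, 0]], [[0, 0, 0], [0, 0, 0]], [[0, 0, 0], [0, 0, 0]], [[0, 0, 0], [0, 0, 0]], [[0, 0, 0], [0, 0, 0]]], "fingers": 0, "newtons": 15}}

```text
clock: 55.15
tool_pos: [0.4289, -0.1253, 0.0679]
eef_rot: [0.98, -0.199, 0.0, 0.0]
contact_force: [0.7, -0.8, 4.0]
opening: 0.314
finger_force: 15.0
```

```bash
python3 -c "
from h import *
now()"
```

```text
t 55.15 p [ 0.4289 -0.1253  0.0679] yaw -0.4012 tilt [ 0.0002 -0.0006] q [ 0.3   0.81 -0.19  2.22  0.84  0.18 -2.64] F [ 0.7 -0.8  4. ] M [-0.13  0.05  0.05] open 0.314 ff 15.0
```

{"api": "send_rows", "payload": {"targets": [[[0, 0, 0], [0, 0, -0.05]], [[0, 0, 0], [0, 0, -0.1]], [[0, 0, 0], [0, 0, -0.15]], [[0, 0, 0], [0, 0, -0.2]], [[0, 0, 0], [0, 0, -0.25]], [[0, 0, 0], [0, 0, -0.3]], [[0, 0, 0], [0, 0, -0.35]], [[0, 0, 0], [0, 0, -0.4]], [[0, 0, 0], [0, 0, -0.4]], [[0, 0, 0], [0, 0, -0.4]]]}}

```text
clock: 56.4
tool_pos: [0.4293, -0.1265, 0.0679]
eef_rot: [0.91, 0.414, -0.0, 0.001]
contact_force: [0.8, -3.8, 4.9]
opening: 0.308
finger_force: 15.0
```

```bash
python3 -c "
from h import *
now()"
```

```text
t 56.4 p [ 0.4293 -0.1265  0.0679] yaw 0.8534 tilt [ 0.0005 -0.0024] q [ 0.49  0.84 -0.5   2.21  1.19  0.4  -1.74] F [ 0.8 -3.8  4.9] M [-0.92 -0.08  0.03] open 0.308 ff 15.0
```

{"api": "send_rows", "payload": {"targets": [[[0, 0, 0], [0, 0, -0.05]], [[0, 0, 0], [0, 0, -0.1]], [[0, 0, 0], [0, 0, -0.15]], [[0, 0, 0], [0, 0, -0.2]], [[0, 0, 0], [0, 0, -0.25]], [[0, 0, 0], [0, 0, -0.3]], [[0, 0, 0], [0, 0, -0.35]], [[0, 0, 0], [0, 0, -0.4]], [[0, 0, 0], [0, 0, -0.4]], [[0, 0, 0], [0, 0, -0.4]]]}}

```text
clock: 57.65
tool_pos: [0.4304, -0.1265, 0.0679]
eef_rot: [0.493, 0.87, -0.001, 0.002]
contact_force: [2.6, -4.2, 3.4]
opening: 0.313
finger_force: 15.0
```

```bash
python3 -c "
from h import *
now()"
```

```text
t 57.65 p [ 0.4304 -0.1265  0.0679] yaw 2.1104 tilt [ 0.0023 -0.0027] q [ 0.61  0.9  -0.72  2.2   1.28  0.57 -0.58] F [ 2.6 -4.2  3.4] M [-0.96 -0.68 -0.01] open 0.313 ff 15.0
```

{"api": "send_rows", "payload": {"targets": [[[0, 0, 0], [0, 0, -0.05]], [[0, 0, 0], [0, 0, -0.1]], [[0, 0, 0], [0, 0, -0.15]], [[0, 0, 0], [0, 0, -0.2]], [[0, 0, 0], [0, 0, -0.217]], [[0, 0, 0], [0, 0, -0.217]], [[0, 0, 0], [0, 0, -0.217]]]}}

```text
clock: 58.52
tool_pos: [0.4309, -0.126, 0.068]
eef_rot: [0.174, 0.985, -0.001, 0.002]
contact_force: [3.1, -3.9, 2.6]
opening: 0.311
finger_force: 15.0
```

{"api": "send_rows", "payload": {"targets": [[[0, 0, 0], [0, 0, 0]], [[0, 0, 0], [0, 0, 0]], [[0, 0, 0], [0, 0, 0]], [[0, 0, -0.1], [0, 0, 0]], [[0, 0, -0.25], [0, 0, 0]], [[-0.15, 0, -0.44], [0, 0, 0]], [[-0.263, 0, -0.44], [0, 0, 0]], [[-0.263, 0, -0.44], [0, 0, 0]], [[-0.263, 0, -0.44], [0, 0, 0]], [[-0.263, 0, -0.44], [0, 0, 0]]], "fingers": 0.6}}

```text
clock: 59.78
tool_pos: [0.5016, -0.1515, 0.199]
eef_rot: [0.172, 0.985, -0.0, -0.001]
contact_force: [-0.5, 0.3, -0.4]
opening: 0.602
finger_force: 0.0
```

```bash
python3 -c "
from dial import *
now(); w=grab('wrist'); np.save('wd4.npy',w,allow_pickle=True); A=rim(w); dial(w,(.43,-.126),A)
cv2.imwrite('pics/d4.png',np.hstack([ortho(w,(.43,-.126),z,.06,390) for z in (.06,.096)]))"
```

```text
t 59.77 p [ 0.5016 -0.1515  0.199 ] yaw 2.7956 tilt [-0.0024 -0.    ] q [ 0.77  0.79 -0.99  1.89  0.82  0.94  0.6 ] F [-0.5  0.3 -0.4] M [ 0.05 -0.12 -0.03] open 0.602 ff 0.0
coarse rim [ 0.4278 -0.1249] [60.39676977 60.43729818]
housing [ 0.43  -0.126] [149.99997963 149.99997963] 90.0
fine circle [ 0.428 -0.125] [28.97019519 29.37540769]
mark ang -2.8271 axis -2.8309 r 0.0390-0.0523 n 3546
coarse ang -2.8009 axis -2.8323 r 0.0085-0.0280 n 3075
fine ang -2.8070 axis -2.8112 r 0.0066-0.0141 n 1060
coarse-mark 0.0262 fine-mark 0.0201
```

View pics/d4.png

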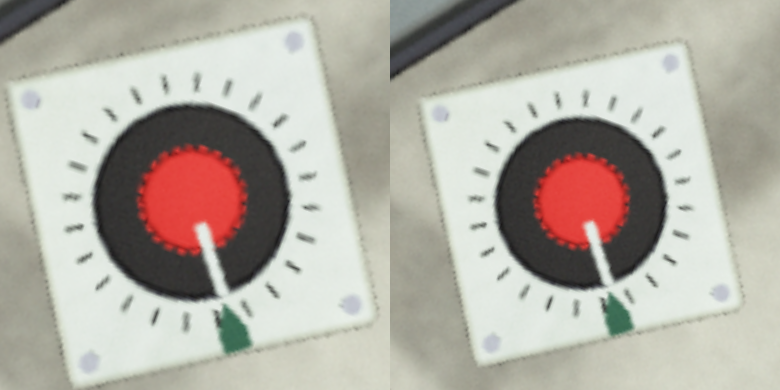

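```bash
python3 -c "
from dial import *
from scipy.optimize import least_squares
now()
for f in ('wd2.npy','wd3.npy','wd4.npy'):
  w=np.load(f,allow_pickle=True).item(); A=np.array([.428,-.125]); half,n=.06,960;k=2*half/(n-1)
  im=ortho(w,A,.0285,half,n); g=cv2.cvtColor(im,cv2.COLOR_BGR2GRAY); h=cv2.cvtColor(im,cv2.COLOR_BGR2HSV)
  bh=cv2.morphologyEx(g,cv2.MORPH_BLACKHAT,np.ones((31,31)))>35
  P=np.array([A+half-b[2][::-1]*k for b in blobs(bh.astype(np.uint8),30)]); r=np.linalg.norm(P-A,axis=1); P=P[(r>.036)&(r<.045)]
  s=least_squares(lambda v:np.linalg.norm(P-v[:2],axis=1)-v[2],[*A,.04],loss='soft_l1',f_scale=.0005).x
  gm=max(blobs(((h[...,0]>60)&(h[...,0]<95)&(h[...,1]>70)&(h[...,2]<150)).astype(np.uint8),50),key=lambda b:b[1][4]); G=A+half-gm[2][::-1]*k
  # snap mark by axis through ring centre
  print(f,len(P),s.round(5),'mark about ring centre',np.arctan2(*(G-s[:2])[::-1]).round(4))
"
```

```text
t 59.83 p [ 0.5018 -0.1515  0.1991] yaw 2.7954 tilt [-0.002 -0.   ] q [ 0.77  0.79 -0.99  1.89  0.82  0.94  0.6 ] F [0.3 0.5 0.3] M [-0.   -0.07  0.04] open 0.598 ff 0.0
wd2.npy 25 [ 0.42807 -0.12504  0.04106] mark about ring centre -2.833
wd3.npy 25 [ 0.42815 -0.12504  0.04097] mark about ring centre -2.8342
wd4.npy 25 [ 0.42807 -0.12503  0.04102] mark about ring centre -2.8309
```

```bash
python3 -c "
from dial import *
w=np.load('wd4.npy',allow_pickle=True).item(); dial(w,(.43,-.126)); dial(w,(.43,-.126),(.42807,-.12503))
go(.4295,-.1254,.15,2.792); go(.4295,-.1254,.068,2.792)"
```

```text
housing [ 0.43  -0.126] [149.99997963 149.99997963] 90.0
fine circle [ 0.428 -0.125] [28.97019519 29.37540769]
mark ang -2.8304 axis -2.8309 r 0.0392-0.0525 n 3546
coarse ang -2.8095 axis -2.8335 r 0.0085-0.0281 n 3073
fine ang -2.8218 axis -2.8112 r 0.0068-0.0143 n 1060
coarse-mark 0.0209 fine-mark 0.0086
housing [ 0.43  -0.126] [149.99997963 149.99997963] 90.0
fine circle [ 0.428 -0.125] [28.97019519 29.37540769]
mark ang -2.8308 axis -2.8309 r 0.0393-0.0525 n 3546
coarse ang -2.8107 axis -2.8327 r 0.0085-0.0281 n 3067
fine ang -2.8240 axis -2.8112 r 0.0069-0.0144 n 1060
coarse-mark 0.0202 fine-mark 0.0069
shift [0.2559, 0.0003, 0.1643] turn [-0.0002, -0.0006, 0.0011] rows>= 2
shift [0.2554, 0.0005, 0.4376] turn [-0.0002, -0.0006, 0.0011] rows>= 3
```

```bash
python3 -c "
from h import *
t=grab('scene'); cv2.imwrite('pics/end.png',cv2.resize(t['img'][120:310,200:460],None,fx=3,fy=3))"
```

```text
(no output)
```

View pics/end.png

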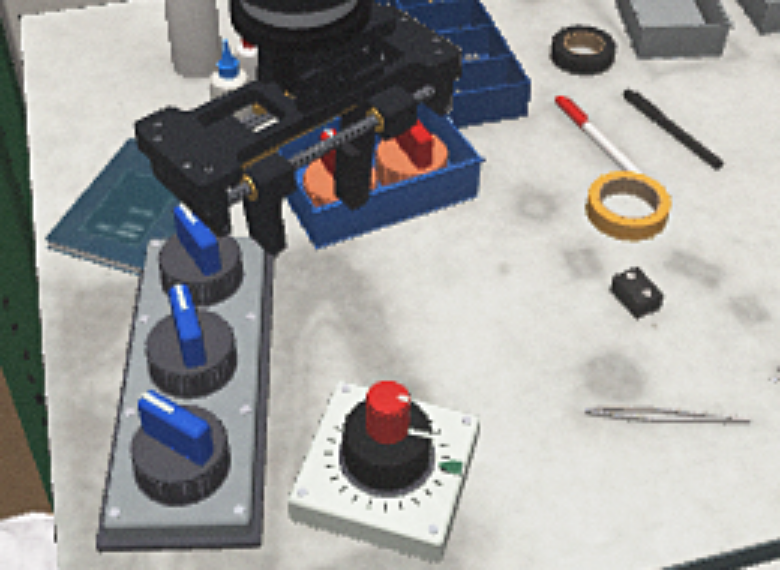

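The three blue-grip wheels sit level on the shafts (crop (200,270), (190,350), (180,450)). Both worn wheels lie flat in the bin, the tape is untouched, and both dial lines point at the green mark.

```bash
python3 -c "
from plant import *
print(finish_job())"
```

```text
the job is handed in; nothing more can be done
None
```

I handed the job in at about 60 s of the 208 s: both worn wheels lie in the bin, all three new wheels are fully seated and level, and the tape was left alone; on the dial, I measured the coarse line about 0.02 rad and the fine line about 0.01 rad off the green mark, after first turning the fine knob the wrong way into its end stop and then bringing it back.

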